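Grade power modules on the rocking sieve

ROBOT

A 6-joint arm with a two-finger parallel gripper is mounted at the origin on the work surface. World frame = base frame: x ahead of the robot, y to its left, z up, the work surface at z = 0. Lengths are in m, angles in rad, forces in N, time in s.
With the tool pointing down it reaches from about 0.375 to 0.975 m from the base axis. Payload 3.8 kg.
Tool frame: the origin (TCP) lies midway between the tips of the shut fingers; the grasp point (between the pads) lies 19 mm behind it; x points along the fingers, z is the direction in which the jaws open and shut, and the axes are right-handed (so a half turn about x gives the same grasp; the last joint's range is limited). The gripper opens to 85 mm and grips with 20 to 120 N. Pads are 22 mm wide; open, the fingers measure 114 mm over their backs; the gripper's body (76 mm by 85 mm) begins 54 mm behind the grasp point. The pads swing forward as they close: fully open they stand 13 mm farther back than shut.
Start: joints at [1.177, 0.264, 1.604, -0, 1.274, -0.037], TCP at [0.236, 0.632, 0.231] pointing down, gripper open.
Joint ranges: [-2.63, 2.63], [-0.94, 2.18], [0.31, 2.57], [-1.31, 4.45], [0, 2.66], [-2.55, 2.55]. Speed limits (rad/s): [2.57, 2.57, 3.14, 3.14, 3.14, 3.14].

INTERFACE

Orientations are given as a rotation vector (axis times angle).
In Python, from workcell import * gives the robot as it stands. The module is installed in compiled form; this text tells all that it offers.
- The arm moves only by the tool carry_out, never from a script. Its arguments are lists of equal length, an entry for each row: "offset": the shift along the tool's x, y, z in cm, a list of three; "delta_rot": the turn, a rotation vector about the tool's x, y, z in degrees, a list of three. A call has exactly 5 rows; each row shifts and turns the commanded pose from where the row before left it, along the tool's axes as they then stand; what a row does not reach is not made up. A row lasts 1/12 s, in which the tool goes at most 41.7 mm and 7.16 degrees, less where a joint would pass 70% of its speed; a pose out of reach is approached as far as the arm can. A call is refused whole if a number of a shift passes 4.17 or a number of a turn 7.16, either way. A call with a gripper value outside its range is refused whole. "fingers" is the opening, from -1 (shut) to 1 (fully open), set as the call begins (left out, the last holds). The fingers move at their own pace and stop on an object; "newtons" is the grip in N (left out, the last holds). Time passes only in rows, so rows that do not move let the fingers close, or fill a call up. It gives the time, the measured TCP pose, the force and the opening at its end, in the units of the state.
- read_state(): the state, without advancing time (a new reading comes with each control period).
- read_camera(name): name is "side" or "top" or "wrist"; returns (picture, depth): 420x560x3 uint8, red, green, blue; 420x560 float32, m along the optical axis (not along the pixel's ray), 0 where there is no reading.
- get_calibration(name): a dict with "fx", "fy", "cx", "cy" (pixels), "distortion" ([k1, k2, p1, p2, k3] as OpenCV has them; the pictures are not rectified), "R" (3x3) and "t" (3): a world point X has camera coordinates R X + t; the wrist camera has in their place "mount" (4x4, takes a point from camera to tool coordinates, whose origin is the TCP and whose axes are the tool frame's). Camera axes: x right, y down, z forward; pixel columns grow to the right and rows downward; lengths in m; the calibration is good to about 2 mm. A picture is of the moment at which its call begins: read the wrist's pose just before it. get_calibration takes no time and is no camera call.
- finish_job(): hands the job in, once; it reports no verdict.
The state is a dict: "time": time; "q": joint angles; "joint_vel": joint speeds; "joint_torque": joint torques, N m; "tool_pos": TCP position; "tcp_rot": TCP orientation; "wrist_force": force on the tool from outside, world axes, zero at the start; "torque": the same for the moment, N m; "width": opening from 0.0 (shut) to 1.0 (fully open).
Only numpy, scipy, OpenCV 4.12 (cv2) and the standard library are available. Lean on these libraries where they do the work, as an engineer would, in place of code of your own. Each camera call takes 0.05 s, during which the arm holds its last target. There are 200 camera calls.

TASK

Grade the loose modules: with the sieve tray still level and locked by its red arrest lever, lay every module from the bench lengthwise in the tray's lanes on the plain half next to the robot (two fit in a lane), then swing the lever fully open to free the tray. Tilt the slotted end down until all the small modules have dropped through the slots into the blue bin while the large ones stay on the tray, then tip the tray the other way so that all the large ones slide off into the green crate. Finally bring the tray back level and lock it again with the lever; leave the other things on the bench where they are.

Things in the scene. Friction and masses are not known exactly. Their poses are not given: they have to be found in the camera images.
- small0: small module: orange box 60 x 30 x 24 mm (x, y, z) with a white label and a black end strip, 60 g or so, smooth. Origin: centre of its underside; x along its length. May be absent.
- small1: small module: orange box 60 x 30 x 24 mm (x, y, z) with a white label and a black end strip, 60 g or so, smooth. Origin: centre of its underside; x along its length. May be absent.
- small2: small module: orange box 60 x 30 x 24 mm (x, y, z) with a white label and a black end strip, 60 g or so, smooth. Origin: centre of its underside; x along its length. May be absent.
- large0: large module: black box 64 x 52 x 34 mm (x, y, z) with an large pale aluminium plate and three brass dots on top, 140 g or so, smooth. Origin: centre of its underside; x along its length. May be absent.
- large1: large module: black box 64 x 52 x 34 mm (x, y, z) with an large pale aluminium plate and three brass dots on top, 140 g or so, smooth. Origin: centre of its underside; x along its length. May be absent.
- large2: large module: black box 64 x 52 x 34 mm (x, y, z) with an large pale aluminium plate and three brass dots on top, 140 g or so, smooth. Origin: centre of its underside; x along its length. May be absent.
- tray (a joint): tilt of the sieve tray (rad) about the level axle across its middle: 0 level, positive with the far, slotted end down; -0.6 to 0.6. Stiff axle (0.9 N m friction): it stays where it is left, even loaded; moving it takes 5 to 16 N at the handle. Modules start to slide on it at 0.2 to 0.35 rad. With the arrest lever closed it can move only about 0.06 rad.
- deck (a point): middle of the tray, on its axle line, at its top surface, 170 mm above the bench; tilts with it. x runs along the lanes to the far, slotted end, y to the left. Tray 316 x 240 mm. Three lanes 60 mm wide, centre lines y = -84, 0, +84 mm, parted by flat ridges 24 mm wide (outer edges 6 mm), all 7 mm high. Anywhere from x = -155 (open end) to 0 the lanes are plain.
- slots (a point): middle of the slotted half, 75 mm along x from deck, same axes. From x = 0 to 147 mm of deck each lane has a central slot 39 mm wide through its floor: small modules fall through, large ones ride over it; at x = 155 stands an end wall 30 mm high. Each lane takes two modules end to end on its plain half, for instance centred 45 and 115 mm before deck (x = -45 and -115).
- gate (a point): middle of the lower edge of a fixed yellow bar 5 mm thick and 28 mm high across the tray's near end, 170 mm before deck (x) and 4 mm above the level tray's surface. It stops modules from leaving the level tray; with that end tilted down by 0.3 rad or more they slide out below it.
- tray_handle (a point): middle of the tray's handle: a level steel rod 14 mm thick along the tray's y, sticking out of its left edge, free for 65 mm, with a red end cap 20 mm wide; at x = 105, y = 160, z = -2 mm from deck. It goes down with the slotted end. Pinch it from above with the fingers closing along the tray's x; it turns in the grip.
- arrest (a joint): swing of the arrest lever (rad) about an upright axis at x = -90, y = -185 mm from deck: 0 closed, its fork over and under a lug at the tray's right edge, tray locked; 1.2 fully open (tray free above about 0.5). Opens clockwise seen from above; stays where left (0.08 N m friction). It can close only with the tray within about 0.05 rad of level.
- arrest_knob (a point): grip point on the red upright knob of the arrest lever: a post 18 mm in diameter, its top 13 mm above this point, its foot 35 mm below. It is 70 mm from the lever's axis: closed, it lies from the axis along the rig's +x; open, it has swung towards the rig's right (-y). It may turn in the grip.
- catch_bin (a point): centre of the inner floor of the fixed blue bin under the slots; inside 205 x 240 mm (x, y), walls 55 mm high above this floor; axes as deck with the tray level.
- crate (a point): middle of the top edge of the far wall (the one under the tray's open near end) of the fixed green crate; the crate lies from here towards the robot: inside 200 x 240 mm (x, y), floor 55 mm below this edge, side walls level with it, the wall next to the robot 55 mm higher; axes as deck with the tray level.
- flux_bottle: bystander: bottle 44 mm in diameter, 110 mm high, standing; origin at its foot. Not to be moved.
- solder_spool: bystander: grey spool 60 mm in diameter, 52 mm high, standing; origin at its foot. Not to be moved.
- screwdriver: bystander: screwdriver lying on the bench. Not to be moved.
- parts_cup: bystander: blue bowl 70 mm in diameter, 50 mm high; origin at its foot. Not to be moved.

How it is judged:
On the way, in this order (a step that is already met when the one before it is completed fails the run):
1. every module present lies in the lanes on the plain half of the level, locked tray (x of small0 in the frame of deck between -0.15 and 0.005 m and y of small0 in the frame of deck between -0.12 and 0.12 m and z of small0 in the frame of deck between -0.004 and 0.006 m and x of small1 in the frame of deck between -0.15 and 0.005 m and y of small1 in the frame of deck between -0.12 and 0.12 m and z of small1 in the frame of deck between -0.004 and 0.006 m and x of small2 in the frame of deck between -0.15 and 0.005 m and y of small2 in the frame of deck between -0.12 and 0.12 m and z of small2 in the frame of deck between -0.004 and 0.006 m and x of large0 in the frame of deck between -0.15 and 0.005 m and y of large0 in the frame of deck between -0.12 and 0.12 m and z of large0 in the frame of deck between -0.004 and 0.006 m and x of large1 in the frame of deck between -0.15 and 0.005 m and y of large1 in the frame of deck between -0.12 and 0.12 m and z of large1 in the frame of deck between -0.004 and 0.006 m and x of large2 in the frame of deck between -0.15 and 0.005 m and y of large2 in the frame of deck between -0.12 and 0.12 m and z of large2 in the frame of deck between -0.004 and 0.006 m and value of joint tray between -0.1 and 0.1 rad and value of joint arrest below 0.15 rad), for 0.3 s.
2. the arrest lever is open, every module still on the tray (x of small0 in the frame of deck between -0.16 and 0.16 m and y of small0 in the frame of deck between -0.13 and 0.13 m and z of small0 in the frame of deck between -0.006 and 0.02 m and x of small1 in the frame of deck between -0.16 and 0.16 m and y of small1 in the frame of deck between -0.13 and 0.13 m and z of small1 in the frame of deck between -0.006 and 0.02 m and x of small2 in the frame of deck between -0.16 and 0.16 m and y of small2 in the frame of deck between -0.13 and 0.13 m and z of small2 in the frame of deck between -0.006 and 0.02 m and x of large0 in the frame of deck between -0.16 and 0.16 m and y of large0 in the frame of deck between -0.13 and 0.13 m and z of large0 in the frame of deck between -0.006 and 0.02 m and x of large1 in the frame of deck between -0.16 and 0.16 m and y of large1 in the frame of deck between -0.13 and 0.13 m and z of large1 in the frame of deck between -0.006 and 0.02 m and x of large2 in the frame of deck between -0.16 and 0.16 m and y of large2 in the frame of deck between -0.13 and 0.13 m and z of large2 in the frame of deck between -0.006 and 0.02 m and value of joint arrest above 0.8 rad), for 0.1 s.
3. the slotted end is down, all small modules are in the blue bin and all large ones still on the tray (x of small0 in the frame of catch_bin between -0.106 and 0.106 m and y of small0 in the frame of catch_bin between -0.123 and 0.123 m and z of small0 in the frame of catch_bin between -0.005 and 0.075 m and x of small1 in the frame of catch_bin between -0.106 and 0.106 m and y of small1 in the frame of catch_bin between -0.123 and 0.123 m and z of small1 in the frame of catch_bin between -0.005 and 0.075 m and x of small2 in the frame of catch_bin between -0.106 and 0.106 m and y of small2 in the frame of catch_bin between -0.123 and 0.123 m and z of small2 in the frame of catch_bin between -0.005 and 0.075 m and x of large0 in the frame of deck between -0.16 and 0.16 m and y of large0 in the frame of deck between -0.13 and 0.13 m and z of large0 in the frame of deck between -0.006 and 0.02 m and x of large1 in the frame of deck between -0.16 and 0.16 m and y of large1 in the frame of deck between -0.13 and 0.13 m and z of large1 in the frame of deck between -0.006 and 0.02 m and x of large2 in the frame of deck between -0.16 and 0.16 m and y of large2 in the frame of deck between -0.13 and 0.13 m and z of large2 in the frame of deck between -0.006 and 0.02 m and value of joint tray above 0.15 rad), for 0.2 s.
4. the near end is down and all large modules are in the green crate (x of large0 in the frame of crate between -0.206 and 0 m and y of large0 in the frame of crate between -0.123 and 0.123 m and z of large0 in the frame of crate between -0.06 and 0.03 m and x of large1 in the frame of crate between -0.206 and 0 m and y of large1 in the frame of crate between -0.123 and 0.123 m and z of large1 in the frame of crate between -0.06 and 0.03 m and x of large2 in the frame of crate between -0.206 and 0 m and y of large2 in the frame of crate between -0.123 and 0.123 m and z of large2 in the frame of crate between -0.06 and 0.03 m and value of joint tray below -0.15 rad), for 0.2 s.
At the end, for the whole second after the job is handed in: All small modules lie in the blue bin and all large ones in the green crate, at rest; the tray is level to 0.08 rad and the arrest lever is closed to within 0.15 rad (x of small0 in the frame of catch_bin between -0.106 and 0.106 m and y of small0 in the frame of catch_bin between -0.123 and 0.123 m and z of small0 in the frame of catch_bin between -0.005 and 0.075 m and x of small1 in the frame of catch_bin between -0.106 and 0.106 m and y of small1 in the frame of catch_bin between -0.123 and 0.123 m and z of small1 in the frame of catch_bin between -0.005 and 0.075 m and x of small2 in the frame of catch_bin between -0.106 and 0.106 m and y of small2 in the frame of catch_bin between -0.123 and 0.123 m and z of small2 in the frame of catch_bin between -0.005 and 0.075 m and x of large0 in the frame of crate between -0.206 and 0 m and y of large0 in the frame of crate between -0.123 and 0.123 m and z of large0 in the frame of crate between -0.06 and 0.03 m and x of large1 in the frame of crate between -0.206 and 0 m and y of large1 in the frame of crate between -0.123 and 0.123 m and z of large1 in the frame of crate between -0.06 and 0.03 m and x of large2 in the frame of crate between -0.206 and 0 m and y of large2 in the frame of crate between -0.123 and 0.123 m and z of large2 in the frame of crate between -0.06 and 0.03 m and value of joint tray between -0.08 and 0.08 rad and value of joint arrest below 0.15 rad and linear speed of each of small0, small1, small2, large0, large1, large2 below 0.03 m/s); the robot touches nothing.
It fails at once if a bystander (bottle, spool, screwdriver, bowl) is moved more than 30 mm (distance of any of flux_bottle, solder_spool, screwdriver, parts_cup from where it was at the start of the episode above 0.03 m).
Of small0, small1, small2, large0, large1, large2 only 4 to 6 are there at a start; the rules pass over those that are not, and their reading is None.
At some moment in a run one of large0, large1, large2 may be knocked a few centimetres aside while the robot is not near it.
It also fails if it takes over 210 s, if anything falls off the work surface, if the arm or the gripper's body presses on something with over 40 N, if the wrist force passes 120 N, or if a joint passes its speed limit or range.

## Working session

There is one attempt and no reset: what is moved stays moved. The work goes in short steps, Python scripts to look and compute and a tool call to move; the robot and the scene stay as the last step left them, time stands still between calls to the robot, and variables do not carry over. Pictures are saved under pics/ and viewed, about 12 in all and at most 16, crops included, and the job is handed in when it is done.

Besides the shell and the picture viewer there is one more tool, called after "Call:" in YAML: its name, and indented under it one key for each argument. carry_out: Moves the arm, as the interface text tells. Its arguments: {"type":"object","properties":{"offset":{"type":"array"},"delta_rot":{"type":"array"},"fingers":{"type":"number"},"newtons":{"type":"number"}},"required":["offset","delta_rot"]}

```bash
mkdir -p pics; python3 - <<'E'
from workcell import *
import cv2,numpy as np
s=read_state();print(s)
for n in ["top","side"]:
    p,d=read_camera(n);cv2.imwrite(f"pics/{n}0.png",p[:,:,::-1]);np.save(f"{n}d.npy",d);c=get_calibration(n);print(n,c)
print(get_calibration("wrist"))
E
```

```text
{'time': 0.0, 'q': array([ 1.17711579e+00,  2.64730226e-01,  1.60538605e+00,  4.89864237e-05,
        1.27369138e+00, -3.68868291e-02]), 'joint_vel': array([-0.00045939, -0.00065255, -0.00062081,  0.00033075,  0.00152972,
       -0.00103678]), 'joint_torque': array([ 1.09953742e-04, -5.15103114e+01, -3.67314291e+01, -4.39612711e-05,
        1.26760011e-02, -1.26455834e-05]), 'tool_pos': array([0.23545513, 0.63182025, 0.22997096]), 'tcp_rot': array([-0.94368494,  1.35907372,  0.94177422]), 'wrist_force': array([-0.39724478,  0.1726613 ,  0.46976828]), 'torque': array([-0.01853853,  0.01057123, -0.01146297]), 'width': 1.000041020416338}
top {'fx': 469.7004134093116, 'fy': 469.7004134093116, 'cx': 279.7835610840628, 'cy': 215.712898439812, 'distortion': array([-0.13955198,  0.        ,  0.        ,  0.        ,  0.        ]), 'R': array([[ 0.02919496, -0.99957205,  0.00183394],
       [-0.9862427 , -0.02910419, -0.16272152],
       [ 0.16270526,  0.00294194, -0.98667033]]), 't': array([0.01140549, 0.58231979, 1.27915774])}
side {'fx': 504.74899293923806, 'fy': 504.74899293923806, 'cx': 
[... 174 characters left out ...]
.00314063],
       [-0.02568255,  0.59123561, -0.80608986],
       [ 0.04028404, -0.80508877, -0.59178482]]), 't': array([0.56738601, 0.11008191, 1.5176496 ])}
{'fx': 357.2313309930646, 'fy': 357.2313309930646, 'cx': 283.2436539545901, 'cy': 215.88022732437537, 'distortion': array([-0.05362187,  0.        ,  0.        ,  0.        ,  0.        ]), 'mount': array([[-1.68723945e-03, -3.26061247e-01,  9.45347141e-01,
        -1.43771720e-01],
       [-3.57137416e-04, -9.45348230e-01, -3.26062260e-01,
         8.47997136e-02],
       [ 9.99998513e-01, -8.87763942e-04,  1.47858016e-03,
        -2.48229667e-04],
       [ 0.00000000e+00,  0.00000000e+00,  0.00000000e+00,
         1.00000000e+00]])}
```

View pics/top0.png

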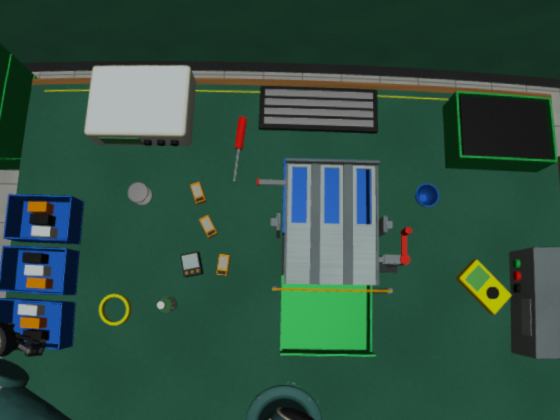

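View pics/side0.png

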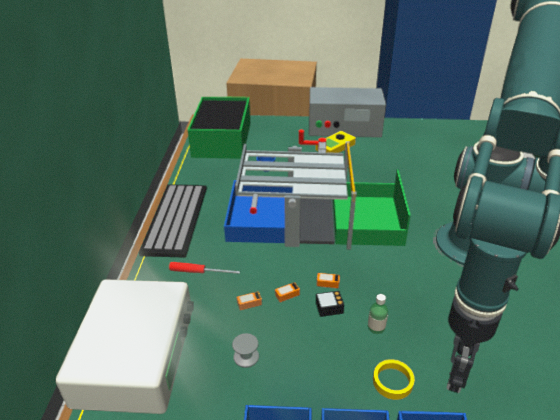

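The top view shows three orange small modules at about (198,192), (208,226) and (223,264), and one black large module at (192,264). The rig is at 285–380 x 160–355, with the handle cap at (258,182) and the red knob at (408,231). The side view shows the same four modules, so the other two are absent. Next I measure their positions.

```bash
cat > h.py <<'E'
from workcell import *
import cv2,numpy as np
from scipy.spatial.transform import Rotation as Ro
def cam(n,s=None):
    c=get_calibration(n);K=np.array([[c['fx'],0,c['cx']],[0,c['fy'],c['cy']],[0,0,1]])
    if n=='wrist':
        T=np.eye(4);T[:3,:3]=Ro.from_rotvec(s['tcp_rot']).as_matrix();T[:3,3]=s['tool_pos'];M=T@c['mount']
        return K,c['distortion'],M[:3,:3],M[:3,3]
    R=np.array(c['R']);return K,c['distortion'],R.T,-R.T@c['t']
def cloud(C,d):  # world point for each pixel
    K,D,R,o=C;v,u=np.mgrid[:d.shape[0],:d.shape[1]]
    n=cv2.undistortPoints(np.stack([u.ravel(),v.ravel()],1).astype(float)[:,None],K,D)[:,0]
    return ((np.c_[n,np.ones(len(n))]*d.reshape(-1,1))@R.T+o).reshape(*d.shape,3)
def plane(C,uv,z):
    K,D,R,o=C;n=cv2.undistortPoints(np.array(uv,float).reshape(-1,1,2),K,D)[:,0]
    r=np.c_[n,np.ones(len(n))]@R.T;return (o+r*((z-o[2])/r[:,2])[:,None])[:,:2]
def rect(xy):
    (c,wh,a)=cv2.minAreaRect(np.asarray(xy,np.float32).reshape(-1,1,2))
    if wh[0]<wh[1]: wh=wh[::-1];a+=90
    return np.round(c,4),np.round(wh,4),round((a+90)%180-90,1)
def blobs(mask,minA=15):
    n,l,st,ce=cv2.connectedComponentsWithStats(mask.astype(np.uint8))
    return [(l==i,ce[i],st[i,4]) for i in range(1,n) if st[i,4]>=minA]
def hsv(p): return cv2.cvtColor(p,cv2.COLOR_RGB2HSV)
E
python3 - <<'E'
from h import *
p=cv2.imread('pics/top0.png')[:,:,::-1].copy();d=np.load('topd.npy');C=cam('top');W=cloud(C,d);Z=W[...,2]
print('bench z',np.median(Z[340:400,150:250]),Z[340:350,150:250].std())
roi=np.zeros(d.shape,bool);roi[160:330,90:275]=1
m=roi&(Z>.012)&(Z<.15)&(d>0)
for b,c,a in blobs(m): print('obj',c.round(),a,rect(W[b][:,:2]),np.percentile(Z[b],[50,95]))
H=hsv(p)
red=((H[...,0]<6)|(H[...,0]>174))&(H[...,1]>150)&(H[...,2]>80)
for b,c,a in blobs(red,8): print('red',c.round(),a,W[b].mean(0).round(3),W[b].min(0).round(3),W[b].max(0).round(3))
roi[:]=0;roi[150:300,270:400]=1
t=roi&(Z>.165)&(Z<.182)
b=max(blobs(t),key=lambda k:k[2]);print('tray',rect(W[b[0]][:,:2]),np.percentile(Z[b[0]],[5,50,95]))
y=(abs(H[...,0]-25)<7)&(H[...,1]>130)&roi
for b,c,a in blobs(y,8): print('yel',c.round(),a,rect(W[b][:,:2]),W[b].mean(0).round(3))
for n,k in(('blue',(110,)),('green',(62,))):
    g=(abs(H[...,0].astype(int)-k[0])<8)&(H[...,1]>150)&(H[...,2]>100)
    for b,c,a in sorted(blobs(g,100),key=lambda k:-k[2])[:5]: print(n,c.round(),a,rect(W[b][:,:2]),np.percentile(Z[b],[5,50,95]).round(3))
E
```

```text
bench z -0.0008887451310553018 0.09580527990576572
obj [235. 168.] 32 (array([0.7238, 0.1648]), array([0.0525, 0.0062]), -5.2) [0.01628396 0.01955624]
obj [198. 192.] 221 (array([0.6498, 0.2701]), array([0.062 , 0.0299]), 21.3) [0.02381558 0.02909989]
obj [138. 192.] 304 (array([0.6386, 0.4402]), array([0.058 , 0.0547]), -84.2) [0.05153645 0.05579352]
obj [208. 226.] 207 (array([0.5514, 0.2347]), array([0.0602, 0.0299]), 29.4) [0.02351649 0.02809982]
obj [191. 264.] 448 (array([0.4394, 0.2761]), array([0.0649, 0.0534]), 12.9) [0.03345073 0.03762695]
obj [223. 264.] 215 (array([0.4411, 0.1875]), array([0.0595, 0.0298]), -5.4) [0.02335554 0.02796136]
obj [114. 309.] 320 (array([0.3024, 0.4933]), array([0.0903, 0.0869]), 26.1) [0.02263526 0.0274747 ]
obj [166. 304.] 275 (array([0.3238, 0.3355]), array([0.0445, 0.0443]), 67.8) [0.07457612 0.11051158]
red [240. 132.] 253 [0.834 0.154 0.026] [ 0.366  0.025 -0.005] [0.896 0.169 1.357]
red [258. 181.] 15 [0.649 0.088 0.177] [0.641 0.087 0.169] [0.658 0.09  0.182]
red [408. 230.] 41 [ 0.527 -0.29   0.216] [ 0.52  -0.298  0.211] [ 0.535 -0.283
[... 697 characters left out ...]
61 (array([ 0.5413, -0.0829]), array([0.4017, 0.0894]), -19.0) [-0.     0.005  0.009]
blue [299. 195.] 745 (array([ 0.6554, -0.0255]), array([0.1624, 0.0404]), -0.3) [-0.     0.004  0.009]
green [323. 321.] 4967 (array([ 0.2917, -0.1016]), array([0.2506, 0.1628]), -89.4) [-0.001  0.004  0.01 ]
green [502. 131.] 552 (array([ 0.7152, -0.3427]), array([0.9673, 0.3034]), -63.8) [0.113 0.119 0.124]
green [322. 286.] 261 (array([ 0.4001, -0.0986]), array([0.251 , 0.0483]), -85.4) [0.    0.005 0.059]
green [326. 354.] 225 (array([ 0.2056, -0.1068]), array([0.2475, 0.0212]), -87.5) [0.001 0.113 0.117]
green [370. 322.] 118 (array([ 0.2929, -0.2277]), array([0.1577, 0.0053]), 0.6) [0.055 0.059 0.063]
```

```bash
python3 - <<'E'
from h import *
p=cv2.imread('pics/top0.png')[:,:,::-1].copy();d=np.load('topd.npy');C=cam('top');W=cloud(C,d);Z=W[...,2]
g=cv2.cvtColor(p,cv2.COLOR_RGB2GRAY);sat=hsv(p)[...,1]
print(g[265,285:385]);print((Z[265,285:385]*1000).round().astype(int))
# ridge points: dark grey stripes at z=.177, rows 170-280
for lo,hi in((305,325),(335,360)):
    P=[]
    for v in range(235,282,3):
        row=g[v,lo:hi].astype(float);w=np.clip(np.median(g[v,285:380])-25-row,0,None)
        if w.sum()>0: P.append(plane(C,[[lo+(w*np.arange(hi-lo)).sum()/w.sum(),v]],.177)[0])
    P=np.array(P);k=np.polyfit(P[:,0],P[:,1],1);print('ridge',k,np.degrees(np.arctan(k[0])),np.polyval(k,.547),np.std(P[:,1]-np.polyval(k,P[:,0])))
E
```

```text
[106 131 146 151 151 151 152 151 152 152 151 152 152 153 152 152 152 152
 152 152 152 153 152 153 149 119 104 103 104 103 103 103 103 104 116 142
 149 150 150 150 150 149 150 150 150 150 150 150 152 152 152 152 152 152
 153 153 153 149 108 102 103 103 104 103 103 103 104 110 143 156 157 158
 158 159 159 158 159 158 158 159 158 158 158 157 157 157 158 158 158 155
 135 105 103  94  69  51  51  50  51  49]
[175 168 167 164 164 168 166 167 168 168 165 166 166 170 170 166 166 166
 166 170 170 168 168 171 169 173 176 174 171 175 175 176 176 173 174 168
 164 166 166 166 168 167 167 168 169 169 169 165 171 166 168 167 169 166
 169 167 169 169 173 176 174 178 178 172 172 175 173 178 170 167 167 165
 170 165 169 167 169 167 168 167 165 168 165 167 164 166 167 166 166 163
 168 171 177 176  -4   7  11   6  12   4]
ridge [ 0.00320868 -0.06354062] 0.18384314508750305 -0.06178547512147067 0.00034391799081675173
ridge [ 0.00552768 -0.14790642] 0.31670949940642307 -0.14488278168866597 0.00021191058642002194
```

```bash
cat >> h.py <<'E'
def go(*wps):
    """print, per waypoint (x,y,z,theta deg), total tool shift cm, turn about tool x, rows needed, from measured pose"""
    s=read_state();R=Ro.from_rotvec(s['tcp_rot']).as_matrix();p=s['tool_pos']
    print('t',round(s['time'],2),'tcp',p.round(4),'theta',round(np.degrees(np.arctan2(R[1,2],R[0,2])),2),'tilt',(R[:,0]+[0,0,1]).round(4),'q',s['q'].round(2))
    for x,y,z,th in wps:
        a=np.radians(th);N=np.array([[0,-np.sin(a),np.cos(a)],[0,np.cos(a),np.sin(a)],[-1,0,0]])
        rv=np.degrees(Ro.from_matrix(R.T@N).as_rotvec())
        w=np.array([x,y,z])-p; n=int(np.ceil(max(np.linalg.norm(w)/.04,np.linalg.norm(rv)/7)))
        # shifts along tool axes at start and at end orientation
        print((x,y,z,th),'start-axes',(R.T@w*100).round(2),'end-axes',(N.T@w*100).round(2),'turn',rv.round(1),'rows',n)
        R=N;p=np.array([x,y,z])
E
python3 - <<'E'
from h import *
go((.4394,.2761,.15,12.9),(.4394,.2761,-.002,12.9),(.4394,.2761,.25,12.9),(.467,-.019,.25,0))
E
```

```text
t 0.1 tcp [0.2355 0.6319 0.23  ] theta 69.56 tilt [-0.0008 -0.0019  0.    ] q [ 1.18  0.26  1.61  0.    1.27 -0.04]
(0.4394, 0.2761, 0.15, 12.9) start-axes [  8.06 -31.53 -26.2 ] end-axes [  8.   -39.23  11.93] turn [56.7 -0.1  0.1] rows 11
(0.4394, 0.2761, -0.002, 12.9) start-axes [15.2  0.   0. ] end-axes [15.2  0.   0. ] turn [0. 0. 0.] rows 4
(0.4394, 0.2761, 0.25, 12.9) start-axes [-25.2   0.    0. ] end-axes [-25.2   0.    0. ] turn [0. 0. 0.] rows 7
(0.467, -0.019, 0.25, 0) start-axes [  0.   -29.38  -3.9 ] end-axes [  0.   -29.51   2.76] turn [12.9  0.   0. ] rows 8
```

Call:
carry_out:
  offset:
    - [0.8,0,0]
    - [0.8,0,0]
    - [0.8,0,0]
    - [0.8,0,0]
    - [0.8,0,0]
  delta_rot:
    - [5.67,0,0]
    - [5.67,0,0]
    - [5.67,0,0]
    - [5.67,0,0]
    - [5.67,0,0]
  fingers: 1
  newtons: 40

```text
time: 0.52
tool_pos: [0.2355, 0.632, 0.1901]
tcp_rot: [-0.56, 1.499, 0.558]
wrist_force: [-0.6, -0.0, -0.1]
width: 0.997
```

Call:
carry_out:
  offset:
    - [0.8,0,0]
    - [0.8,0,0]
    - [0.8,0,0]
    - [0.8,0,0]
    - [0.8,0,0]
  delta_rot:
    - [5.67,0,0]
    - [5.67,0,0]
    - [5.67,0,0]
    - [5.67,0,0]
    - [5.67,0,0]

```text
time: 0.93
tool_pos: [0.2356, 0.632, 0.1501]
tcp_rot: [-0.173, 1.565, 0.171]
wrist_force: [-1.0, -0.2, -1.2]
width: 0.997
```

Call:
carry_out:
  offset:
    - [0,-3.92,1.19]
    - [0,-3.92,1.19]
    - [0,-3.92,1.19]
    - [0,-3.92,1.19]
    - [0,-3.92,1.19]
  delta_rot:
    - [0,0,0]
    - [0,0,0]
    - [0,0,0]
    - [0,0,0]
    - [0,0,0]

```text
time: 1.35
tool_pos: [0.3375, 0.4527, 0.1506]
tcp_rot: [-0.178, 1.564, 0.176]
wrist_force: [1.4, 0.4, 0.0]
width: 0.997
```

Call:
carry_out:
  offset:
    - [0,-3.92,1.19]
    - [0,-3.92,1.19]
    - [0,-3.92,1.19]
    - [0,-3.92,1.19]
    - [0,-3.92,1.19]
  delta_rot:
    - [0,0,0]
    - [0,0,0]
    - [0,0,0]
    - [0,0,0]
    - [0,0,0]

```text
time: 1.77
tool_pos: [0.4392, 0.2748, 0.151]
tcp_rot: [-0.177, 1.564, 0.176]
wrist_force: [0.5, -0.0, 0.4]
width: 1.0
```

Call:
carry_out:
  offset:
    - [0,0,0]
    - [0,0,0]
    - [0,0,0]
    - [0,0,0]
    - [0,0,0]
  delta_rot:
    - [0,0,0]
    - [0,0,0]
    - [0,0,0]
    - [0,0,0]
    - [0,0,0]

```text
time: 2.18
tool_pos: [0.4382, 0.278, 0.1511]
tcp_rot: [-0.178, 1.564, 0.178]
wrist_force: [-0.6, 0.3, 0.6]
width: 0.999
```

```bash
python3 - <<'E'
from h import *
go((.4394,.2761,-.002,12.9))
s=read_state();p,d=read_camera('wrist');cv2.imwrite('pics/w1.png',p[:,:,::-1])
C=cam('wrist',s);W=cloud(C,d);Z=W[...,2]
for b,c,a in blobs((Z>.012)&(Z<.045)&(d>0),300): print(c.round(),a,rect(W[b][:,:2]),np.percentile(Z[b],[50,95]))
H=hsv(p);w=(H[...,1]<60)&(H[...,2]>120)&(Z<.06)
for b,c,a in blobs(w,300): print('pale',c.round(),a,rect(plane(C,np.argwhere(b)[:,::-1],.034)))
E
```

```text
t 2.18 tcp [0.4382 0.278  0.1511] theta 12.98 tilt [-0.0004  0.0001  0.    ] q [0.52 0.04 2.02 0.   1.09 0.29]
(0.4394, 0.2761, -0.002, 12.9) start-axes [15.31 -0.22  0.08] end-axes [15.31 -0.21  0.07] turn [ 0.1 -0.  -0. ] rows 4
[168.  94.] 705 (array([0.3355, 0.3407]), array([0.0425, 0.0162]), -76.6) [0.03096358 0.04340326]
[282. 206.] 5772 (array([0.437 , 0.2771]), array([0.064, 0.052]), 13.1) [0.03533457 0.03660318]
[513. 262.] 2679 (array([0.646 , 0.2708]), array([0.0609, 0.0311]), 22.0) [0.02497767 0.02639599]
[396. 275.] 2448 (array([0.548 , 0.2353]), array([0.0604, 0.0316]), 29.5) [0.02504021 0.02641388]
[262. 299.] 2463 (array([0.439 , 0.1873]), array([0.0603, 0.031 ]), -6.4) [0.02494565 0.02631635]
pale [553.  65.] 716 (array([0.5973, 0.4236]), array([0.0425, 0.0112]), -64.9)
pale [292. 211.] 2913 (array([0.445 , 0.2777]), array([0.0437, 0.0408]), -77.1)
pale [525. 265.] 855 (array([0.6448, 0.2756]), array([0.0328, 0.0215]), 21.7)
pale [406. 277.] 776 (array([0.5493, 0.2418]), array([0.0326, 0.0213]), 28.9)
pale [268. 305.] 840 (array([0.4441, 0.1915]), array([0.0329, 0.0214]), -5.7)
```

View pics/w1.png

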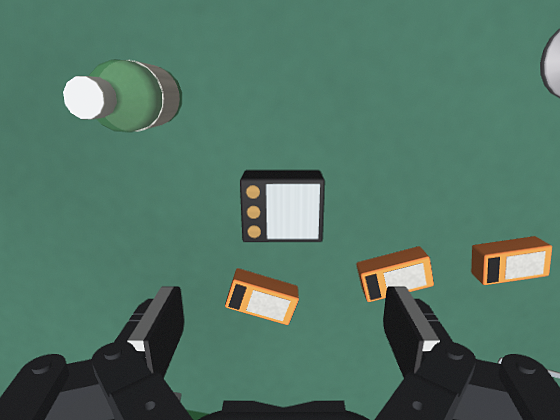

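The wrist view shows the large module at (282,206), centred under the gripper and aligned, with the three small ones to the lower right. I'm grasping the large one now.

Call:
carry_out:
  offset:
    - [3.0,-0.07,-0.14]
    - [3.0,0,0]
    - [3.0,0,0]
    - [3.0,0,0]
    - [3.3,0,0]
  delta_rot:
    - [0,0,0]
    - [0,0,0]
    - [0,0,0]
    - [0,0,0]
    - [0,0,0]

```text
time: 2.65
tool_pos: [0.4378, 0.2774, -0.0023]
tcp_rot: [-0.177, 1.562, 0.179]
wrist_force: [1.5, 1.2, 0.7]
width: 0.999
```

Call:
carry_out:
  offset:
    - [0,0,0]
    - [0,0,0]
    - [0,0,0]
    - [0,0,0]
    - [0,0,0]
  delta_rot:
    - [0,0,0]
    - [0,0,0]
    - [0,0,0]
    - [0,0,0]
    - [0,0,0]
  fingers: -1
  newtons: 40

```text
time: 3.07
tool_pos: [0.4394, 0.277, 0.0005]
tcp_rot: [-0.175, 1.56, 0.178]
wrist_force: [0.3, -0.5, -1.8]
width: 0.739
```

Call:
carry_out:
  offset:
    - [0,0,0]
    - [0,0,0]
    - [0,0,0]
    - [0,0,0]
    - [0,0,0]
  delta_rot:
    - [0,0,0]
    - [0,0,0]
    - [0,0,0]
    - [0,0,0]
    - [0,0,0]

```text
time: 3.48
tool_pos: [0.4378, 0.2757, -0.0016]
tcp_rot: [-0.176, 1.563, 0.176]
wrist_force: [0.3, 0.1, -2.0]
width: 0.741
```

Call:
carry_out:
  offset:
    - [-1,0,0]
    - [-3.5,0,0]
    - [-3.5,0,0]
    - [-3.5,0,0]
    - [-3.5,0,0]
  delta_rot:
    - [0,0,0]
    - [0,0,0]
    - [0,0,0]
    - [0,0,0]
    - [0,0,0]

```text
time: 3.9
tool_pos: [0.4374, 0.2755, 0.1503]
tcp_rot: [-0.176, 1.564, 0.176]
wrist_force: [0.4, 0.5, -1.3]
width: 0.744
```

Call:
carry_out:
  offset:
    - [-3.5,0,0]
    - [-3.5,0,0]
    - [-3.2,0,0]
    - [0,0,0]
    - [0,0,0]
  delta_rot:
    - [0,0,0]
    - [0,0,0]
    - [0,0,0]
    - [6.5,0,0]
    - [6.5,0,0]

```text
time: 4.32
tool_pos: [0.4394, 0.2767, 0.2548]
tcp_rot: [0.009, 1.564, -0.003]
wrist_force: [0.2, -0.4, -2.7]
width: 0.742
```

```bash
python3 - <<'E'
from h import *
go((.467,-.019,.25,0))
E
```

```text
t 4.32 tcp [0.4394 0.2767 0.2548] theta -0.45 tilt [0.0063 0.0036 0.    ] q [ 0.51 -0.05  1.91  0.    1.28  0.52]
(0.467, -0.019, 0.25, 0) start-axes [  0.4  -29.55   2.99] end-axes [  0.48 -29.57   2.76] turn [-0.4  0.4 -0.2] rows 8
```

Call:
carry_out:
  offset:
    - [0,-2.96,0.28]
    - [0,-2.96,0.28]
    - [0,-2.96,0.28]
    - [0,-2.96,0.28]
    - [0,-2.96,0.28]
  delta_rot:
    - [0,0,0]
    - [0,0,0]
    - [0,0,0]
    - [0,0,0]
    - [0,0,0]

```text
time: 4.73
tool_pos: [0.451, 0.1265, 0.2509]
tcp_rot: [0.002, 1.57, -0.001]
wrist_force: [0.4, 0.2, -1.9]
width: 0.742
```

Call:
carry_out:
  offset:
    - [0,-2.96,0.28]
    - [0,-2.96,0.28]
    - [0,-2.96,0.28]
    - [0,-2.96,0.28]
    - [0,-2.96,0.28]
  delta_rot:
    - [0,0,0]
    - [0,0,0]
    - [0,0,0]
    - [0,0,0]
    - [0,0,0]

```text
time: 5.15
tool_pos: [0.4646, -0.0217, 0.251]
tcp_rot: [0.002, 1.57, -0.002]
wrist_force: [0.7, -0.0, -2.0]
width: 0.743
```

Call:
carry_out:
  offset:
    - [0,0,0]
    - [0,0,0]
    - [0,0,0]
    - [0,0,0]
    - [0,0,0]
  delta_rot:
    - [0,0,0]
    - [0,0,0]
    - [0,0,0]
    - [0,0,0]
    - [0,0,0]

```text
time: 5.57
tool_pos: [0.4649, -0.0192, 0.2504]
tcp_rot: [0.001, 1.571, -0.0]
wrist_force: [-0.0, 0.1, -1.8]
width: 0.746
```

```bash
python3 - <<'E'
from h import *
go((.467,-.019,.25,0))
s=read_state();p,d=read_camera('wrist');cv2.imwrite('pics/w2.png',p[:,:,::-1]);np.save('w2d.npy',d)
C=cam('wrist',s);W=cloud(C,d);Z=W[...,2]
g=(Z>.2)&(Z<.32)&(d>0)
for b,c,a in blobs(g,200): print(c.round(),a,rect(W[b][:,:2]),np.percentile(Z[b],[5,50,95]))
r=(Z>.174)&(Z<.182)
for b,c,a in blobs(r,200): print('ridge',c.round(),a,rect(W[b][:,:2]),np.percentile(Z[b],[5,50,95]))
E
```

```text
t 5.57 tcp [ 0.4649 -0.0192  0.2504] theta -0.05 tilt [0.     0.0003 0.    ] q [-0.1  -0.15  2.01  0.    1.29 -0.09]
(0.467, -0.019, 0.25, 0) start-axes [0.04 0.02 0.21] end-axes [0.04 0.02 0.21] turn [-0.1  0.  -0. ] rows 1
[276. 328.] 45805 (array([ 0.4496, -0.0169]), array([0.16  , 0.1232]), 2.0) [0.25668827 0.28942052 0.31467275]
ridge [410. 134.] 924 (array([0.5398, 0.0417]), array([0.0429, 0.0206]), 12.4) [0.17475987 0.17815336 0.18138906]
ridge [149. 235.] 676 (array([ 0.3765, -0.0274]), array([0.1115, 0.0016]), -89.4) [0.17518221 0.1786933  0.18156767]
ridge [367. 183.] 4187 (array([0.5155, 0.0119]), array([0.2546, 0.0101]), 1.3) [0.17511604 0.17746053 0.17963964]
ridge [472. 286.] 5792 (array([ 0.5952, -0.0622]), array([0.1378, 0.0288]), -1.3) [0.17623635 0.17867589 0.18005199]
ridge [182. 280.] 255 (array([ 0.395 , -0.0584]), array([0.014 , 0.0131]), -87.8) [0.17455827 0.17566842 0.17676478]
ridge [539. 375.] 1112 (array([ 0.6642, -0.1456]), array([0.0473, 0.0257]), 0.5) [0.17515262 0.17947285 0.18055843]
```

View pics/w2.png

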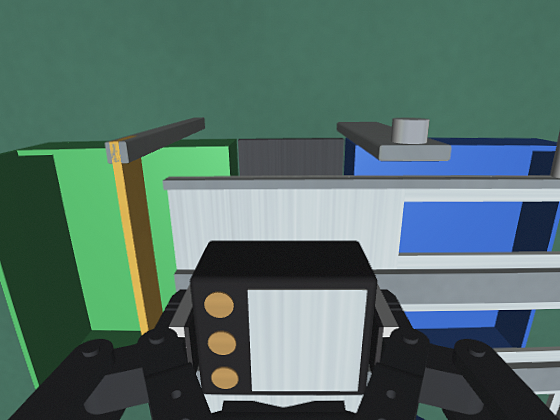

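```bash
python3 - <<'E'
from h import *
s=read_state();d=np.load('w2d.npy');C=cam('wrist',s);W=cloud(C,d)
Q=W[250:400,190:380].reshape(-1,3);Q=Q[(Q[:,2]>.27)&(Q[:,2]<.295)]
print(np.percentile(Q[:,2],[5,25,50,75,95]))
for v in (250,265,280,288,292,300,350,385,392,396,400): print(v,W[v,230].round(4),W[v,290].round(4),W[v,340].round(4))
E
```

```text
[0.27636696 0.28821077 0.28902309 0.28958815 0.29030501]
250 [0.4435 0.0069 0.2661] [0.467  0.0069 0.2662] [0.4867 0.0066 0.2658]
265 [0.4453 0.0069 0.2792] [0.4668 0.007  0.2794] [0.4846 0.0072 0.2799]
280 [0.4465 0.0058 0.288 ] [0.4667 0.0059 0.2883] [0.4834 0.0059 0.2883]
288 [0.4465 0.0032 0.2889] [0.4667 0.0034 0.2892] [0.4835 0.0031 0.2888]
292 [0.4463 0.0011 0.288 ] [0.4666 0.0023 0.2899] [0.4834 0.002  0.2896]
300 [ 0.4464 -0.0008  0.2899] [ 0.4667 -0.0016  0.2887] [ 0.4834 -0.0006  0.2903]
350 [ 0.4452 -0.0219  0.2895] [ 0.4668 -0.0225  0.2888] [ 0.4845 -0.0211  0.2906]
385 [ 0.4441 -0.0391  0.2885] [ 0.4669 -0.0388  0.2888] [ 0.4855 -0.0375  0.2903]
392 [ 0.4441 -0.0417  0.2894] [ 0.4669 -0.0426  0.2885] [ 0.4861 -0.0426  0.2886]
396 [ 0.4204 -0.1693  0.1684] [ 0.4697 -0.1678  0.1696] [ 0.5104 -0.167   0.1707]
400 [ 0.4508 -0.0083  0.3248] [ 0.4698 -0.1727  0.1691] [ 0.4789 -0.0089  0.3243]
```

Call:
carry_out:
  offset:
    - [2.0,-0.1,0]
    - [2.5,0,0]
    - [2.0,0,0]
    - [1.0,0,0]
    - [0.6,0,0]
  delta_rot:
    - [0,0,0]
    - [0,0,0]
    - [0,0,0]
    - [0,0,0]
    - [0,0,0]

```text
time: 6.03
tool_pos: [0.4638, -0.0205, 0.1675]
tcp_rot: [0.001, 1.574, -0.001]
wrist_force: [-0.1, 0.0, -2.0]
width: 0.741
```

Call:
carry_out:
  offset:
    - [0,0,0]
    - [0,0,0]
    - [0,0,0]
    - [0,0,0]
    - [0,0,0]
  delta_rot:
    - [0,0,0]
    - [0,0,0]
    - [0,0,0]
    - [0,0,0]
    - [0,0,0]

```text
time: 6.45
tool_pos: [0.4659, -0.0214, 0.1705]
tcp_rot: [0.002, 1.569, -0.002]
wrist_force: [-0.3, -0.1, -1.3]
width: 0.741
```

Call:
carry_out:
  offset:
    - [0,0,0]
    - [0,0,0]
    - [0,0,0]
    - [0,0,0]
    - [0,0,0]
  delta_rot:
    - [0,0,0]
    - [0,0,0]
    - [0,0,0]
    - [0,0,0]
    - [0,0,0]
  fingers: 0.9

```text
time: 6.87
tool_pos: [0.4652, -0.0213, 0.1695]
tcp_rot: [0.002, 1.57, -0.002]
wrist_force: [-0.5, -0.4, 0.8]
width: 0.947
```

Call:
carry_out:
  offset:
    - [-2,0,0]
    - [-3,0,0]
    - [-3,0,0]
    - [-3,0,0]
    - [-3,0,0]
  delta_rot:
    - [0,0,0]
    - [0,0,0]
    - [0,0,0]
    - [0,0,0]
    - [0,0,0]

```text
time: 7.28
tool_pos: [0.4648, -0.0213, 0.3106]
tcp_rot: [0.002, 1.571, -0.002]
wrist_force: [-0.2, -0.2, 0.5]
width: 0.945
```

```bash
python3 - <<'E'
from h import *
s=read_state();p,d=read_camera('wrist');cv2.imwrite('pics/w3.png',p[:,:,::-1]);np.save('w3d.npy',d)
C=cam('wrist',s);W=cloud(C,d);Z=W[...,2]
for b,c,a in blobs((Z>.197)&(Z<.212)&(d>0),200): print(c.round(),a,rect(W[b][:,:2]),np.percentile(Z[b],[5,50,95]))
go((.467,.1873,.25,-6),(.439,.1873,.25,-6),(.439,.1873,-.004,-6),(.439,.1873,.25,0),(.437,-.1035,.25,0))
E
```

```text
[162. 194.] 1573 (array([ 0.375 , -0.0204]), array([0.1249, 0.0126]), -89.3) [0.19824405 0.20276105 0.20398731]
[284. 210.] 5791 (array([ 0.4647, -0.0202]), array([0.0642, 0.0523]), -0.4) [0.20226628 0.20416378 0.2054952 ]
[550. 337.] 773 (array([ 0.7012, -0.1339]), array([0.0898, 0.0084]), -89.0) [0.19777435 0.2023241  0.20405859]
[186. 376.] 463 (array([ 0.3752, -0.1835]), array([0.0872, 0.0062]), -89.2) [0.19784221 0.20243226 0.20361003]
t 7.33 tcp [ 0.468  -0.0215  0.3179] theta -0.14 tilt [ 0.0108 -0.0011  0.0001] q [-0.1  -0.19  1.91  0.    1.4  -0.1 ]
(0.467, 0.1873, 0.25, -6) start-axes [ 6.77 20.89 -0.23] end-axes [ 6.79 20.76 -2.28] turn [5.9 0.6 0. ] rows 6
(0.439, 0.1873, 0.25, -6) start-axes [ 0.   -0.29 -2.78] end-axes [ 0.   -0.29 -2.78] turn [0. 0. 0.] rows 1
(0.439, 0.1873, -0.004, -6) start-axes [25.4  0.   0. ] end-axes [25.4  0.   0. ] turn [0. 0. 0.] rows 7
(0.439, 0.1873, 0.25, 0) start-axes [-25.4   0.    0. ] end-axes [-25.4   0.    0. ] turn [-6.  0.  0.] rows 7
(0.437, -0.1035, 0.25, 0) start-axes [  0.   -29.08  -0.2 ] end-axes [  0.   -29.08  -0.2 ] turn [0. 0. 0.] rows 8
```

View pics/w3.png

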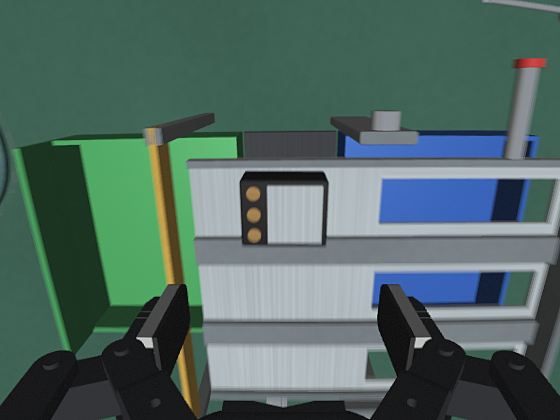

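The large module lies in the left lane, with its top at z=0.204. Next is the nearest small one.

Call:
carry_out:
  offset:
    - [0,0,0]
    - [0,2.926,-0.681]
    - [0,2.926,-0.681]
    - [0,2.926,-0.681]
    - [0,2.926,-0.681]
  delta_rot:
    - [5.9,0,0]
    - [0,0,0]
    - [0,0,0]
    - [0,0,0]
    - [0,0,0]
  fingers: 1

```text
time: 7.75
tool_pos: [0.45, 0.0989, 0.3092]
tcp_rot: [0.084, 1.569, -0.084]
wrist_force: [1.2, -0.6, 0.0]
width: 1.002
```

Call:
carry_out:
  offset:
    - [0,2.926,-0.681]
    - [0,2.926,-0.681]
    - [0,2.926,-0.681]
    - [3,0,0]
    - [3.5,0,0]
  delta_rot:
    - [0,0,0]
    - [0,0,0]
    - [0,0,0]
    - [0,0,0]
    - [0,0,0]

```text
time: 8.17
tool_pos: [0.4413, 0.1902, 0.2469]
tcp_rot: [0.083, 1.562, -0.077]
wrist_force: [0.5, 0.0, 0.3]
width: 1.002
```

Call:
carry_out:
  offset:
    - [3.5,0,0]
    - [3.5,0,0]
    - [3.5,0,0]
    - [3.5,0,0]
    - [2.0,0,0]
  delta_rot:
    - [0,0,0]
    - [0,0,0]
    - [0,0,0]
    - [0,0,0]
    - [0,0,0]

```text
time: 8.58
tool_pos: [0.4365, 0.1865, 0.0802]
tcp_rot: [0.081, 1.574, -0.085]
wrist_force: [-0.2, 0.3, -0.3]
width: 1.0
```

```bash
python3 - <<'E'
from h import *
s=read_state();p,d=read_camera('wrist')
C=cam('wrist',s);W=cloud(C,d);Z=W[...,2]
for b,c,a in blobs((Z>.012)&(Z<.045)&(d>0),300): print(c.round(),a,rect(W[b][:,:2]),np.percentile(Z[b],[50,95]))
go((.439,.1873,-.003,-6))
E
```

```text
[52. 19.] 1696 (array([0.3307, 0.3201]), array([0.0316, 0.0081]), 30.6) [0.02992791 0.04371643]
[471. 138.] 6408 (array([0.5481, 0.2351]), array([0.0608, 0.031 ]), 29.5) [0.02525221 0.02662927]
[289. 235.] 5019 (array([0.4391, 0.1869]), array([0.06  , 0.0307]), -5.6) [0.02516701 0.02644399]
t 8.63 tcp [0.4342 0.1856 0.0773] theta -6.04 tilt [-0.0101 -0.0037  0.0001] q [ 0.35  0.04  2.17 -0.    0.94  0.46]
(0.439, 0.1873, -0.003, -6) start-axes [8.02 0.26 0.53] end-axes [8.03 0.22 0.46] turn [-0.  -0.6  0.3] rows 3
```

Call:
carry_out:
  offset:
    - [2,0,0]
    - [2.5,0,0]
    - [2.0,0,0]
    - [1.75,0,0]
    - [0,0,0]
  delta_rot:
    - [0,0,0]
    - [0,0,0]
    - [0,0,0]
    - [0,0,0]
    - [0,0,0]

```text
time: 9.05
tool_pos: [0.4368, 0.1865, -0.0007]
tcp_rot: [0.081, 1.574, -0.085]
wrist_force: [-0.5, -0.3, -1.0]
width: 1.001
```

Call:
carry_out:
  offset:
    - [0,0,0]
    - [0,0,0]
    - [0,0,0]
    - [0,0,0]
    - [0,0,0]
  delta_rot:
    - [0,0,0]
    - [0,0,0]
    - [0,0,0]
    - [0,0,0]
    - [0,0,0]
  fingers: -1
  newtons: 30

```text
time: 9.47
tool_pos: [0.4408, 0.188, 0.0035]
tcp_rot: [0.084, 1.566, -0.082]
wrist_force: [-0.5, -0.1, 5.5]
width: 0.693
```

Call:
carry_out:
  offset:
    - [0,0,0]
    - [0,0,0]
    - [0,0,0]
    - [-1,0,0]
    - [-3,0,0]
  delta_rot:
    - [0,0,0]
    - [0,0,0]
    - [0,0,0]
    - [0,0,0]
    - [0,0,0]

```text
time: 9.88
tool_pos: [0.4352, 0.1859, 0.039]
tcp_rot: [0.08, 1.577, -0.086]
wrist_force: [-0.2, -0.6, -2.4]
width: 0.693
```

Call:
carry_out:
  offset:
    - [-3.5,0,0]
    - [-3.5,0,0]
    - [-3.5,0,0]
    - [-3.5,0,0]
    - [-3.5,0,0]
  delta_rot:
    - [0,0,0]
    - [0,0,0]
    - [0,0,0]
    - [0,0,0]
    - [0,0,0]

```text
time: 10.3
tool_pos: [0.4384, 0.1871, 0.2191]
tcp_rot: [0.083, 1.569, -0.083]
wrist_force: [1.2, 0.1, -1.0]
width: 0.695
```

Call:
carry_out:
  offset:
    - [-3.8,0,0]
    - [0,0,0]
    - [0,0,0]
    - [0,0,0]
    - [0,0,0]
  delta_rot:
    - [-6,0,0]
    - [0,0,0]
    - [0,0,0]
    - [0,0,0]
    - [0,0,0]

```text
time: 10.72
tool_pos: [0.4379, 0.187, 0.2531]
tcp_rot: [0.0, 1.574, -0.002]
wrist_force: [-0.3, -1.2, -0.9]
width: 0.694
```

```bash
python3 - <<'E'
from h import *
go((.437,-.104,.25,0),(.437,-.104,.168,0))
E
```

```text
t 10.72 tcp [0.4379 0.187  0.2531] theta -0.07 tilt [-0.003  -0.0011  0.    ] q [ 0.35 -0.13  1.98 -0.    1.29  0.35]
(0.437, -0.104, 0.25, 0) start-axes [  0.34 -29.1   -0.06] end-axes [  0.31 -29.1   -0.09] turn [-0.1 -0.2  0.1] rows 8
(0.437, -0.104, 0.168, 0) start-axes [8.2 0.  0. ] end-axes [8.2 0.  0. ] turn [0. 0. 0.] rows 3
```

Call:
carry_out:
  offset:
    - [0,-2.91,0]
    - [0,-2.91,0]
    - [0,-2.91,0]
    - [0,-2.91,0]
    - [0,-2.91,0]
  delta_rot:
    - [0,0,0]
    - [0,0,0]
    - [0,0,0]
    - [0,0,0]
    - [0,0,0]

```text
time: 11.13
tool_pos: [0.4374, 0.0407, 0.2524]
tcp_rot: [0.0, 1.575, -0.001]
wrist_force: [0.4, -0.2, -0.8]
width: 0.687
```

Call:
carry_out:
  offset:
    - [0,-2.91,0]
    - [0,-2.91,0]
    - [0,-2.91,0]
    - [0,-2.91,0]
    - [0,-2.91,0]
  delta_rot:
    - [0,0,0]
    - [0,0,0]
    - [0,0,0]
    - [0,0,0]
    - [0,0,0]

```text
time: 11.55
tool_pos: [0.4374, -0.1046, 0.2525]
tcp_rot: [0.002, 1.575, 0.0]
wrist_force: [-0.2, -0.1, -0.6]
width: 0.692
```

Call:
carry_out:
  offset:
    - [0,0,0]
    - [0,0,0]
    - [0,0,0]
    - [0,0,0]
    - [0,0,0]
  delta_rot:
    - [0,0,0]
    - [0,0,0]
    - [0,0,0]
    - [0,0,0]
    - [0,0,0]

```text
time: 11.97
tool_pos: [0.4387, -0.1025, 0.2542]
tcp_rot: [-0.0, 1.572, 0.001]
wrist_force: [1.0, -0.2, -0.0]
width: 0.694
```

Call:
carry_out:
  offset:
    - [0,0,0]
    - [0,0,0]
    - [0,0,0]
    - [0,0,0]
    - [0,0,0]
  delta_rot:
    - [0,0,0]
    - [0,0,0]
    - [0,0,0]
    - [0,0,0]
    - [0,0,0]

```text
time: 12.38
tool_pos: [0.4391, -0.1034, 0.2549]
tcp_rot: [0.0, 1.571, -0.0]
wrist_force: [0.0, 0.1, -0.8]
width: 0.694
```

```bash
python3 - <<'E'
from h import *
s=read_state();p,d=read_camera('wrist');cv2.imwrite('pics/w4.png',p[:,:,::-1])
C=cam('wrist',s);W=cloud(C,d);Z=W[...,2]
print('top z',np.median(Z[300:390,270:300]))
H=hsv(p);o=(abs(H[...,0].astype(int)-13)<7)&(H[...,1]>150)&(Z<.30)&(Z>.2)&(W[...,1]<-.05)
for b,c,a in blobs(o,100): print('orange',c,a,W[b].min(0),W[b].max(0),rect(W[b][:,:2]))
for b,c,a in blobs((Z>.1745)&(Z<.183),500): print('ridge',c.round(),a,rect(W[b][:,:2]))
go((.437,-.104,.1715,0))
E
```

```text
top z 0.2760881770263684
orange [284.39601901 293.27510398] 6732 [ 0.40850858 -0.11975695  0.25418148] [ 0.46863927 -0.0892446   0.27836452] (array([ 0.4386, -0.1045]), array([0.0601, 0.0305]), -0.0)
ridge [181. 133.] 1031 (array([ 0.3766, -0.0553]), array([0.1736, 0.0045]), 89.1)
ridge [467.   7.] 609 (array([0.5424, 0.0292]), array([0.0445, 0.0057]), -0.2)
ridge [378.  39.] 4398 (array([0.495 , 0.0116]), array([0.2141, 0.0067]), 0.4)
ridge [383. 168.] 13352 (array([ 0.5038, -0.0632]), array([0.2305, 0.0245]), 0.5)
ridge [466. 283.] 5926 (array([ 0.5639, -0.1466]), array([0.1543, 0.026 ]), 0.8)
ridge [531. 364.] 584 (array([ 0.6361, -0.2211]), array([0.0514, 0.0084]), 0.3)
ridge [296. 369.] 1099 (array([ 0.4459, -0.2227]), array([0.1133, 0.0089]), 0.3)
t 12.43 tcp [ 0.4391 -0.1035  0.2549] theta -0.03 tilt [ 0.0002 -0.0001  0.    ] q [-0.29 -0.19  2.03 -0.    1.3  -0.29]
(0.437, -0.104, 0.1715, 0) start-axes [ 8.34 -0.05 -0.21] end-axes [ 8.34 -0.05 -0.21] turn [-0.  0.  0.] rows 3
```

Call:
carry_out:
  offset:
    - [2.5,-0.1,-0.1]
    - [2.5,0,0]
    - [2.0,0,0]
    - [0.8,0,0]
    - [0.2,0,0]
  delta_rot:
    - [0,0,0]
    - [0,0,0]
    - [0,0,0]
    - [0,0,0]
    - [0,0,0]

```text
time: 12.85
tool_pos: [0.4364, -0.1042, 0.1728]
tcp_rot: [0.002, 1.575, 0.0]
wrist_force: [-0.8, 0.8, -0.7]
width: 0.695
```

Call:
carry_out:
  offset:
    - [0,0,0]
    - [0,0,0]
    - [0,0,0]
    - [0,0,0]
    - [0,0,0]
  delta_rot:
    - [0,0,0]
    - [0,0,0]
    - [0,0,0]
    - [0,0,0]
    - [0,0,0]

```text
time: 13.27
tool_pos: [0.4387, -0.1048, 0.1759]
tcp_rot: [0.0, 1.569, -0.001]
wrist_force: [-0.1, 0.7, 0.8]
width: 0.694
```

Call:
carry_out:
  offset:
    - [0,0,0]
    - [0,0,0]
    - [0,0,0]
    - [0,0,0]
    - [0,0,0]
  delta_rot:
    - [0,0,0]
    - [0,0,0]
    - [0,0,0]
    - [0,0,0]
    - [0,0,0]
  fingers: 0.64

```text
time: 13.68
tool_pos: [0.438, -0.1046, 0.1748]
tcp_rot: [0.001, 1.571, -0.001]
wrist_force: [0.7, 0.4, 0.0]
width: 0.822
```

Call:
carry_out:
  offset:
    - [-1.5,0,0]
    - [-3,0,0]
    - [-3,0,0]
    - [-3,0,0]
    - [-3,0,0]
  delta_rot:
    - [0,0,0]
    - [0,0,0]
    - [0,0,0]
    - [0,0,0]
    - [0,0,0]

```text
time: 14.1
tool_pos: [0.4377, -0.1045, 0.311]
tcp_rot: [0.001, 1.571, -0.001]
wrist_force: [0.3, 1.1, 0.4]
width: 0.821
```

Call:
carry_out:
  offset:
    - [0,0,0]
    - [0,0,0]
    - [0,0,0]
    - [0,0,0]
    - [0,0,0]
  delta_rot:
    - [0,0,0]
    - [0,0,0]
    - [0,0,0]
    - [0,0,0]
    - [0,0,0]

```text
time: 14.52
tool_pos: [0.437, -0.1043, 0.3079]
tcp_rot: [0.001, 1.574, 0.0]
wrist_force: [-0.1, 1.0, 1.6]
width: 0.82
```

```bash
cat > tray.py <<'E'
from h import *
s=read_state();p,d=read_camera('wrist');cv2.imwrite('pics/wt.png',p[:,:,::-1])
C=cam('wrist',s);W=cloud(C,d);Z=W[...,2]
for b,c,a in blobs((Z>.187)&(Z<.212)&(d>0),200): print(c.round(),a,rect(W[b][:,:2]),np.percentile(Z[b],[5,50,95]).round(4))
E
python3 tray.py; python3 - <<'E'
from h import *
go((.548,.2351,.31,29.5),(.548,.2351,.08,29.5))
E
```

```text
[199. 174.] 4742 (array([ 0.375 , -0.1072]), array([0.2945, 0.0126]), -89.7) [0.1891 0.2024 0.204 ]
[325.  94.] 7799 (array([ 0.4645, -0.0211]), array([0.064 , 0.0519]), 0.2) [0.2027 0.2044 0.2059]
[286. 211.] 3009 (array([ 0.4381, -0.1059]), array([0.06  , 0.0302]), 0.0) [0.1913 0.1935 0.1948]
[304. 393.] 382 (array([ 0.4552, -0.2891]), array([0.025, 0.024]), -88.2) [0.1871 0.1878 0.1887]
t 14.57 tcp [ 0.4372 -0.1043  0.308 ] theta -0.04 tilt [-0.003   0.0009  0.    ] q [-0.29 -0.21  1.95 -0.    1.41 -0.29]
(0.548, 0.2351, 0.31, 29.5) start-axes [-0.2  33.95 11.06] end-axes [-0.2  24.08 26.36] turn [-29.5  -0.2  -0.1] rows 9
(0.548, 0.2351, 0.08, 29.5) start-axes [23.  0.  0.] end-axes [23.  0.  0.] turn [0. 0. 0.] rows 6
```

Call:
carry_out:
  offset:
    - [0,0,0]
    - [0,0,0]
    - [0,0,0]
    - [0,0,0]
    - [0,0,0]
  delta_rot:
    - [-5.9,0,0]
    - [-5.9,0,0]
    - [-5.9,0,0]
    - [-5.9,0,0]
    - [-5.9,0,0]
  fingers: 1

```text
time: 14.98
tool_pos: [0.4375, -0.1044, 0.3086]
tcp_rot: [-0.406, 1.534, 0.408]
wrist_force: [0.7, 0.0, 0.1]
width: 1.002
```

Call:
carry_out:
  offset:
    - [0,2.41,2.64]
    - [0,2.41,2.64]
    - [0,2.41,2.64]
    - [0,2.41,2.64]
    - [0,2.41,2.64]
  delta_rot:
    - [0,0,0]
    - [0,0,0]
    - [0,0,0]
    - [0,0,0]
    - [0,0,0]

```text
time: 15.4
tool_pos: [0.4935, 0.0667, 0.3088]
tcp_rot: [-0.403, 1.534, 0.403]
wrist_force: [0.5, 0.4, 0.6]
width: 0.999
```

Call:
carry_out:
  offset:
    - [0,2.41,2.64]
    - [0,2.41,2.64]
    - [0,2.41,2.64]
    - [0,2.41,2.64]
    - [0,2.41,2.64]
  delta_rot:
    - [0,0,0]
    - [0,0,0]
    - [0,0,0]
    - [0,0,0]
    - [0,0,0]

```text
time: 15.82
tool_pos: [0.5491, 0.2368, 0.3085]
tcp_rot: [-0.404, 1.535, 0.403]
wrist_force: [0.4, -1.0, 0.0]
width: 0.996
```

Call:
carry_out:
  offset:
    - [3,0,0]
    - [4,0,0]
    - [4,0,0]
    - [4,0,0]
    - [4,0,0]
  delta_rot:
    - [0,0,0]
    - [0,0,0]
    - [0,0,0]
    - [0,0,0]
    - [0,0,0]

```text
time: 16.23
tool_pos: [0.5485, 0.235, 0.117]
tcp_rot: [-0.404, 1.534, 0.403]
wrist_force: [-0.1, 0.2, -0.4]
width: 1.0
```

Call:
carry_out:
  offset:
    - [3,0,0]
    - [0.8,0,0]
    - [0,0,0]
    - [0,0,0]
    - [0,0,0]
  delta_rot:
    - [0,0,0]
    - [0,0,0]
    - [0,0,0]
    - [0,0,0]
    - [0,0,0]

```text
time: 16.65
tool_pos: [0.5514, 0.2358, 0.0844]
tcp_rot: [-0.402, 1.529, 0.403]
wrist_force: [0.5, -0.3, -0.2]
width: 0.999
```

```bash
cat > bench.py <<'E'
from h import *
s=read_state();p,d=read_camera('wrist');cv2.imwrite('pics/wb.png',p[:,:,::-1])
C=cam('wrist',s);W=cloud(C,d);Z=W[...,2]
for b,c,a in blobs((Z>.012)&(Z<.045)&(d>0),300): print(c.round(),a,rect(W[b][:,:2]),np.percentile(Z[b],[50,95]))
E
python3 bench.py; python3 - <<'E'
from h import *
go((.548,.2351,.0,29.5))
E
```

```text
[279. 232.] 4819 (array([0.5481, 0.2358]), array([0.0602, 0.0298]), 29.1) [0.02514414 0.0263709 ]
[436. 257.] 4611 (array([0.6462, 0.2708]), array([0.0611, 0.0307]), 21.2) [0.02522708 0.02653346]
t 16.7 tcp [0.5517 0.2359 0.0848] theta 29.45 tilt [0.0049 0.0019 0.    ] q [ 0.36  0.25  1.91  0.    0.98 -0.15]
(0.548, 0.2351, 0.0, 29.5) start-axes [ 8.48  0.11 -0.41] end-axes [ 8.48  0.11 -0.36] turn [-0.   0.3  0. ] rows 3
```

Call:
carry_out:
  offset:
    - [2,0,0]
    - [2.5,0,0]
    - [2.2,0,0]
    - [1.6,0,0]
    - [0,0,0]
  delta_rot:
    - [0,0,0]
    - [0,0,0]
    - [0,0,0]
    - [0,0,0]
    - [0,0,0]

```text
time: 17.12
tool_pos: [0.5482, 0.2347, -0.0025]
tcp_rot: [-0.403, 1.536, 0.403]
wrist_force: [-0.0, -1.2, -0.3]
width: 1.003
```

Call:
carry_out:
  offset:
    - [0,0,0]
    - [0,0,0]
    - [0,0,0]
    - [0,0,0]
    - [0,0,0]
  delta_rot:
    - [0,0,0]
    - [0,0,0]
    - [0,0,0]
    - [0,0,0]
    - [0,0,0]
  fingers: -1

```text
time: 17.53
tool_pos: [0.5516, 0.2359, 0.0014]
tcp_rot: [-0.402, 1.528, 0.403]
wrist_force: [0.7, 0.2, 6.9]
width: 0.698
```

Call:
carry_out:
  offset:
    - [0,0,0]
    - [0,0,0]
    - [0,0,0]
    - [-1,0,0]
    - [-3,0,0]
  delta_rot:
    - [0,0,0]
    - [0,0,0]
    - [0,0,0]
    - [0,0,0]
    - [0,0,0]

```text
time: 17.95
tool_pos: [0.5454, 0.2336, 0.0355]
tcp_rot: [-0.404, 1.542, 0.403]
wrist_force: [-0.2, -0.7, -1.8]
width: 0.692
```

Call:
carry_out:
  offset:
    - [-4,0,0]
    - [-4,0,0]
    - [-4,0,0]
    - [-4,0,0]
    - [-4,0,0]
  delta_rot:
    - [0,0,0]
    - [0,0,0]
    - [0,0,0]
    - [0,0,0]
    - [0,0,0]

```text
time: 18.37
tool_pos: [0.5486, 0.2349, 0.2416]
tcp_rot: [-0.403, 1.533, 0.403]
wrist_force: [1.2, 0.1, -0.4]
width: 0.701
```

Call:
carry_out:
  offset:
    - [-1,0,0]
    - [0,0,0]
    - [0,0,0]
    - [0,0,0]
    - [0,0,0]
  delta_rot:
    - [5.9,0,0]
    - [5.9,0,0]
    - [5.9,0,0]
    - [5.9,0,0]
    - [5.9,0,0]

```text
time: 18.78
tool_pos: [0.5489, 0.235, 0.2498]
tcp_rot: [0.005, 1.57, -0.004]
wrist_force: [0.0, -0.4, -1.0]
width: 0.694
```

Call:
carry_out:
  offset:
    - [0,-3.4,-0.28]
    - [0,-3.4,-0.28]
    - [0,-3.4,-0.28]
    - [0,-3.4,-0.28]
    - [0,-3.4,-0.28]
  delta_rot:
    - [0,0,0]
    - [0,0,0]
    - [0,0,0]
    - [0,0,0]
    - [0,0,0]

```text
time: 19.2
tool_pos: [0.5344, 0.0638, 0.2495]
tcp_rot: [0.0, 1.57, -0.0]
wrist_force: [1.0, -0.6, -1.6]
width: 0.696
```

Call:
carry_out:
  offset:
    - [0,-3.4,-0.28]
    - [0,-3.4,-0.28]
    - [0,-3.4,-0.28]
    - [0,-3.4,-0.28]
    - [0,-3.4,-0.28]
  delta_rot:
    - [0,0,0]
    - [0,0,0]
    - [0,0,0]
    - [0,0,0]
    - [0,0,0]

```text
time: 19.62
tool_pos: [0.5203, -0.1064, 0.2496]
tcp_rot: [0.0, 1.57, -0.001]
wrist_force: [1.5, -0.3, -0.1]
width: 0.697
```

Call:
carry_out:
  offset:
    - [0,0,0]
    - [0,0,0]
    - [0,0,0]
    - [0,0,0]
    - [0,0,0]
  delta_rot:
    - [0,0,0]
    - [0,0,0]
    - [0,0,0]
    - [0,0,0]
    - [0,0,0]

```text
time: 20.03
tool_pos: [0.5211, -0.1037, 0.2489]
tcp_rot: [-0.001, 1.571, 0.001]
wrist_force: [0.5, 0.3, -0.3]
width: 0.693
```

```bash
cat > held.py <<'E'
from h import *
s=read_state();p,d=read_camera('wrist');cv2.imwrite('pics/wh.png',p[:,:,::-1])
C=cam('wrist',s);W=cloud(C,d);Z=W[...,2]
print('top z',np.median(Z[300:390,270:300]))
H=hsv(p);o=(abs(H[...,0].astype(int)-13)<7)&(H[...,1]>150)&(Z<.30)&(Z>.15)
for b,c,a in blobs(o,200): print('orange',c.round(),a,rect(W[b][:,:2]),W[b][:,2].max())
for b,c,a in blobs((Z>.1745)&(Z<.183),500): print('ridge',c.round(),a,rect(W[b][:,:2]))
E
python3 held.py;python3 - <<'E'
from h import *
go((.52,-.105,.174,0))
E
```

```text
top z 0.27178524961511397
orange [ 47. 137.] 264 (array([ 0.3765, -0.0443]), array([0.0876, 0.0025]), -89.7) 0.17967612131376334
orange [158. 232.] 2914 (array([ 0.4386, -0.1058]), array([0.0596, 0.0303]), -0.6) 0.19549234034597246
orange [284. 291.] 7059 (array([ 0.5211, -0.1025]), array([0.0609, 0.0311]), -0.0) 0.27436692108180916
ridge [ 51. 163.] 2776 (array([ 0.3766, -0.0794]), array([0.2246, 0.0061]), 89.3)
ridge [328.  35.] 7040 (array([0.5334, 0.0202]), array([0.2912, 0.0235]), 0.4)
ridge [360. 200.] 25814 (array([ 0.545, -0.138]), array([0.3123, 0.1747]), 0.5)
ridge [167. 219.] 526 (array([ 0.4439, -0.0944]), array([0.0652, 0.0255]), -25.9)
ridge [143. 287.] 2771 (array([ 0.4301, -0.1476]), array([0.0826, 0.0254]), 0.6)
ridge [287. 374.] 1372 (array([ 0.5206, -0.2218]), array([0.1247, 0.0084]), 0.4)
ridge [313. 394.] 691 (array([ 0.5451, -0.24  ]), array([0.0438, 0.0104]), 5.4)
t 20.08 tcp [ 0.5212 -0.1037  0.2489] theta 0.06 tilt [-0.      0.0002  0.    ] q [-0.24 -0.02  1.89  0.    1.27 -0.24]
(0.52, -0.105, 0.174, 0) start-axes [ 7.49 -0.13 -0.12] end-axes [ 7.49 -0.13 -0.12] turn [ 0.1 -0.  -0. ] rows 2
```

Call:
carry_out:
  offset:
    - [2.5,-0.25,0.4]
    - [2.5,0,0]
    - [1.6,0,0]
    - [0.8,0,0]
    - [0.25,0,0]
  delta_rot:
    - [0,0,0]
    - [0,0,0]
    - [0,0,0]
    - [0,0,0]
    - [0,0,0]

```text
time: 20.5
tool_pos: [0.5245, -0.1064, 0.1712]
tcp_rot: [0.0, 1.573, 0.001]
wrist_force: [-0.2, -0.2, -0.0]
width: 0.696
```

Call:
carry_out:
  offset:
    - [0,0,0]
    - [0,0,0]
    - [0,0,0]
    - [0,0,0]
    - [0,0,0]
  delta_rot:
    - [0,0,0]
    - [0,0,0]
    - [0,0,0]
    - [0,0,0]
    - [0,0,0]

```text
time: 20.92
tool_pos: [0.5256, -0.1075, 0.1731]
tcp_rot: [0.0, 1.569, -0.001]
wrist_force: [-0.3, 0.2, -1.5]
width: 0.695
```

Call:
carry_out:
  offset:
    - [0,0,0]
    - [0,0,0]
    - [0,0,0]
    - [0,0,0]
    - [0,0,0]
  delta_rot:
    - [0,0,0]
    - [0,0,0]
    - [0,0,0]
    - [0,0,0]
    - [0,0,0]
  fingers: 0.58

```text
time: 21.33
tool_pos: [0.5251, -0.1074, 0.1723]
tcp_rot: [0.001, 1.571, -0.001]
wrist_force: [0.2, 0.0, 0.3]
width: 0.79
```

Call:
carry_out:
  offset:
    - [-1.5,0,0]
    - [-3,0,0]
    - [-3,0,0]
    - [-3,0,0]
    - [-3,0,0]
  delta_rot:
    - [0,0,0]
    - [0,0,0]
    - [0,0,0]
    - [0,0,0]
    - [0,0,0]

```text
time: 21.75
tool_pos: [0.5248, -0.1073, 0.3085]
tcp_rot: [0.001, 1.571, -0.0]
wrist_force: [0.3, 0.5, 0.2]
width: 0.787
```

Call:
carry_out:
  offset:
    - [0,0,0]
    - [0,0,0]
    - [0,0,0]
    - [0,0,0]
    - [0,0,0]
  delta_rot:
    - [0,0,0]
    - [0,0,0]
    - [0,0,0]
    - [0,0,0]
    - [0,0,0]

```text
time: 22.17
tool_pos: [0.5241, -0.1071, 0.3052]
tcp_rot: [0.001, 1.574, 0.0]
wrist_force: [-1.0, -0.3, -0.7]
width: 0.791
```

```bash
python3 tray.py; python3 - <<'E'
from h import *
go((.6462,.2708,.31,21.4),(.6462,.2708,.08,21.4))
E
```

```text
[ 80. 162.] 6708 (array([ 0.3767, -0.0986]), array([0.2755, 0.0137]), -89.0) [0.1883 0.2    0.2039]
[522. 183.] 6658 (array([ 0.7012, -0.1041]), array([0.2407, 0.009 ]), -89.7) [0.1884 0.2002 0.2043]
[196.  90.] 8104 (array([ 0.4642, -0.0206]), array([0.0653, 0.0521]), -0.2) [0.2023 0.2044 0.2058]
[173. 209.] 3018 (array([ 0.4381, -0.1063]), array([0.0603, 0.0304]), 0.6) [0.1909 0.1935 0.1949]
[285. 209.] 3115 (array([ 0.5245, -0.1063]), array([0.0601, 0.0304]), -0.0) [0.1925 0.1949 0.1962]
[213. 392.] 417 (array([ 0.4557, -0.2897]), array([0.0256, 0.0252]), 30.4) [0.1871 0.1878 0.1887]
[286. 397.] 332 (array([ 0.5262, -0.2865]), array([0.0179, 0.0103]), -3.5) [0.188  0.1972 0.207 ]
t 22.22 tcp [ 0.5242 -0.1072  0.3054] theta -0.04 tilt [-0.0032  0.0008  0.    ] q [-0.25 -0.04  1.8  -0.    1.38 -0.25]
(0.6462, 0.2708, 0.31, 21.4) start-axes [-0.47 37.81 12.17] end-axes [-0.46 30.74 25.15] turn [-21.4  -0.2  -0.1] rows 10
(0.6462, 0.2708, 0.08, 21.4) start-axes [23.  0.  0.] end-axes [23.  0.  0.] turn [0. 0. 0.] rows 6
```

Call:
carry_out:
  offset:
    - [0,0,0]
    - [0,0,0]
    - [0,0,0]
    - [0,0,0]
    - [0,0,0]
  delta_rot:
    - [-5.35,0,0]
    - [-5.35,0,0]
    - [-5.35,0,0]
    - [-5.35,0,0]
    - [0,0,0]
  fingers: 1

```text
time: 22.63
tool_pos: [0.5246, -0.1073, 0.3061]
tcp_rot: [-0.294, 1.553, 0.295]
wrist_force: [0.0, 0.5, -0.0]
width: 1.003
```

Call:
carry_out:
  offset:
    - [0,3.07,2.51]
    - [0,3.07,2.51]
    - [0,3.07,2.51]
    - [0,3.07,2.51]
    - [0,3.07,2.51]
  delta_rot:
    - [0,0,0]
    - [0,0,0]
    - [0,0,0]
    - [0,0,0]
    - [0,0,0]

```text
time: 23.05
tool_pos: [0.5861, 0.0829, 0.3066]
tcp_rot: [-0.29, 1.552, 0.29]
wrist_force: [0.8, -0.9, -0.6]
width: 1.004
```

Call:
carry_out:
  offset:
    - [0,3.07,2.51]
    - [0,3.07,2.51]
    - [0,3.07,2.51]
    - [0,3.07,2.51]
    - [0,3.07,2.51]
  delta_rot:
    - [0,0,0]
    - [0,0,0]
    - [0,0,0]
    - [0,0,0]
    - [0,0,0]

```text
time: 23.47
tool_pos: [0.647, 0.2719, 0.3062]
tcp_rot: [-0.291, 1.553, 0.29]
wrist_force: [1.0, -0.9, 0.3]
width: 1.001
```

Call:
carry_out:
  offset:
    - [3,0,0]
    - [4,0,0]
    - [4,0,0]
    - [4,0,0]
    - [4,0,0]
  delta_rot:
    - [0,0,0]
    - [0,0,0]
    - [0,0,0]
    - [0,0,0]
    - [0,0,0]

```text
time: 23.88
tool_pos: [0.6464, 0.27, 0.1147]
tcp_rot: [-0.291, 1.552, 0.29]
wrist_force: [-0.1, -0.4, -0.3]
width: 0.998
```

Call:
carry_out:
  offset:
    - [3,0,0]
    - [0.5,0,0]
    - [0,0,0]
    - [0,0,0]
    - [0,0,0]
  delta_rot:
    - [0,0,0]
    - [0,0,0]
    - [0,0,0]
    - [0,0,0]
    - [0,0,0]

```text
time: 24.3
tool_pos: [0.6494, 0.2708, 0.0856]
tcp_rot: [-0.291, 1.546, 0.292]
wrist_force: [1.2, 0.3, 0.4]
width: 1.005
```

```bash
python3 bench.py; python3 - <<'E'
from h import *
go((.6462,.2708,.001,21.4))
E
```

```text
[531. 223.] 3540 (array([0.7899, 0.3425]), array([0.0874, 0.0124]), -81.9) [0.02600901 0.04161909]
[280. 231.] 4788 (array([0.6465, 0.2715]), array([0.0601, 0.0302]), 21.5) [0.02514223 0.02634198]
[329. 387.] 918 (array([0.7317, 0.1629]), array([0.095 , 0.0075]), -4.6) [0.01579908 0.01726363]
t 24.35 tcp [0.6496 0.2709 0.0861] theta 21.32 tilt [0.0056 0.0021 0.    ] q [ 0.36  0.43  1.67  0.    1.04 -0.01]
(0.6462, 0.2708, 0.001, 21.4) start-axes [ 8.5   0.12 -0.37] end-axes [ 8.51  0.12 -0.32] turn [-0.1  0.3  0. ] rows 3
```

Call:
carry_out:
  offset:
    - [2,0,0]
    - [2.5,0,0]
    - [2.2,0,0]
    - [1.5,0,0]
    - [0,0,0]
  delta_rot:
    - [0,0,0]
    - [0,0,0]
    - [0,0,0]
    - [0,0,0]
    - [0,0,0]

```text
time: 24.77
tool_pos: [0.6455, 0.2693, -0.0018]
tcp_rot: [-0.293, 1.555, 0.292]
wrist_force: [-0.3, -0.5, -0.6]
width: 0.999
```

Call:
carry_out:
  offset:
    - [0,0,0]
    - [0,0,0]
    - [0,0,0]
    - [0,0,0]
    - [0,0,0]
  delta_rot:
    - [0,0,0]
    - [0,0,0]
    - [0,0,0]
    - [0,0,0]
    - [0,0,0]
  fingers: -1

```text
time: 25.18
tool_pos: [0.6489, 0.2707, 0.0028]
tcp_rot: [-0.292, 1.547, 0.293]
wrist_force: [-0.0, 0.6, 6.2]
width: 0.693
```

Call:
carry_out:
  offset:
    - [0,0,0]
    - [0,0,0]
    - [0,0,0]
    - [-1,0,0]
    - [-3,0,0]
  delta_rot:
    - [0,0,0]
    - [0,0,0]
    - [0,0,0]
    - [0,0,0]
    - [0,0,0]

```text
time: 25.6
tool_pos: [0.6426, 0.2682, 0.0356]
tcp_rot: [-0.294, 1.561, 0.291]
wrist_force: [-1.1, 0.8, -1.8]
width: 0.692
```

Call:
carry_out:
  offset:
    - [-4,0,0]
    - [-4,0,0]
    - [-4,0,0]
    - [-4,0,0]
    - [-4,0,0]
  delta_rot:
    - [0,0,0]
    - [0,0,0]
    - [0,0,0]
    - [0,0,0]
    - [0,0,0]

```text
time: 26.02
tool_pos: [0.6463, 0.2697, 0.2426]
tcp_rot: [-0.293, 1.551, 0.292]
wrist_force: [1.0, 0.3, -2.3]
width: 0.696
```

Call:
carry_out:
  offset:
    - [-1.4,0,0]
    - [0,0,0]
    - [0,0,0]
    - [0,0,0]
    - [0,0,0]
  delta_rot:
    - [5.35,0,0]
    - [5.35,0,0]
    - [5.35,0,0]
    - [5.35,0,0]
    - [0,0,0]

```text
time: 26.43
tool_pos: [0.6466, 0.2698, 0.2548]
tcp_rot: [0.002, 1.571, -0.002]
wrist_force: [0.1, -0.3, -0.7]
width: 0.696
```

Call:
carry_out:
  offset:
    - [0,-3.07,-1.18]
    - [0,-3.07,-1.18]
    - [0,-3.07,-1.18]
    - [0,-3.07,-1.18]
    - [0,-3.07,-1.18]
  delta_rot:
    - [0,0,0]
    - [0,0,0]
    - [0,0,0]
    - [0,0,0]
    - [0,0,0]

```text
time: 26.85
tool_pos: [0.5867, 0.1153, 0.2542]
tcp_rot: [-0.002, 1.571, 0.002]
wrist_force: [0.2, -0.6, -0.7]
width: 0.693
```

Call:
carry_out:
  offset:
    - [0,-3.07,-1.18]
    - [0,-3.07,-1.18]
    - [0,-3.07,-1.18]
    - [0,-3.07,-1.18]
    - [0,-3.07,-1.18]
  delta_rot:
    - [0,0,0]
    - [0,0,0]
    - [0,0,0]
    - [0,0,0]
    - [0,0,0]

```text
time: 27.27
tool_pos: [0.5276, -0.0382, 0.2544]
tcp_rot: [-0.002, 1.571, 0.002]
wrist_force: [-0.1, 0.1, -0.4]
width: 0.695
```

Call:
carry_out:
  offset:
    - [0,-3.07,-1.18]
    - [0,-3.07,-1.18]
    - [0,-3.07,-1.18]
    - [0,-3.07,-1.18]
    - [0,-3.07,-1.18]
  delta_rot:
    - [0,0,0]
    - [0,0,0]
    - [0,0,0]
    - [0,0,0]
    - [0,0,0]

```text
time: 27.68
tool_pos: [0.4685, -0.1916, 0.2545]
tcp_rot: [-0.002, 1.571, 0.002]
wrist_force: [0.1, -0.1, 0.1]
width: 0.697
```

Call:
carry_out:
  offset:
    - [0,0,0]
    - [0,0,0]
    - [0,0,0]
    - [0,0,0]
    - [0,0,0]
  delta_rot:
    - [0,0,0]
    - [0,0,0]
    - [0,0,0]
    - [0,0,0]
    - [0,0,0]

```text
time: 28.1
tool_pos: [0.4701, -0.1893, 0.2543]
tcp_rot: [-0.001, 1.571, 0.001]
wrist_force: [-0.1, 0.2, -0.5]
width: 0.692
```

```bash
python3 held.py;python3 - <<'E'
from h import *
go((.47,-.189,.174,0))
E
```

```text
top z 0.18857442251410228
orange [130. 114.] 427 (array([ 0.3773, -0.1223]), array([0.1371, 0.002 ]), -89.4) 0.1823561198788915
orange [217.  97.] 1721 (array([ 0.438 , -0.1066]), array([0.0594, 0.0293]), -0.4) 0.19559024653420423
orange [390.  97.] 1819 (array([ 0.5241, -0.1068]), array([0.0601, 0.0296]), -0.2) 0.19757720103659154
orange [285. 291.] 6984 (array([ 0.4811, -0.2292]), array([0.1157, 0.0802]), -87.5) 0.27840651023673035
ridge [135. 155.] 1665 (array([ 0.3775, -0.154 ]), array([0.2003, 0.0052]), -88.3)
ridge [352.  21.] 17486 (array([ 0.5099, -0.064 ]), array([0.2432, 0.0235]), 0.4)
ridge [360. 165.] 15307 (array([ 0.5187, -0.1472]), array([0.2592, 0.0248]), 0.4)
ridge [458. 271.] 2146 (array([ 0.593 , -0.2214]), array([0.1492, 0.0075]), 0.4)
ridge [316. 352.] 1321 (array([ 0.4946, -0.2899]), array([0.06  , 0.0192]), -3.3)
t 28.15 tcp [ 0.4701 -0.1893  0.2542] theta 0.09 tilt [-0.0001  0.0003  0.    ] q [-0.43 -0.07  1.93  0.    1.29 -0.43]
(0.47, -0.189, 0.174, 0) start-axes [ 8.02  0.03 -0.01] end-axes [ 8.02  0.03 -0.01] turn [ 0.1 -0.  -0. ] rows 3
```

```bash
sed -i 's/(Z>.15)/(Z>.25)/' held.py; python3 held.py | grep -A1 -E "orange|top"; sed -n 1,400p /dev/null
```

```text
top z 0.1886859199163637
orange [285. 290.] 6895 (array([ 0.47  , -0.1883]), array([0.0609, 0.0309]), -0.3) 0.2781414054138229
ridge [135. 154.] 1673 (array([ 0.3776, -0.1536]), array([0.1997, 0.0051]), -88.4)
```

Call:
carry_out:
  offset:
    - [2.5,-0.12,0]
    - [2.5,0,0]
    - [2.0,0,0]
    - [0.85,0,0]
    - [0.25,0,0]
  delta_rot:
    - [0,0,0]
    - [0,0,0]
    - [0,0,0]
    - [0,0,0]
    - [0,0,0]

```text
time: 28.62
tool_pos: [0.469, -0.1906, 0.1718]
tcp_rot: [0.001, 1.574, 0.001]
wrist_force: [0.0, -0.0, 0.3]
width: 0.693
```

Call:
carry_out:
  offset:
    - [0,0,0]
    - [0,0,0]
    - [0,0,0]
    - [0,0,0]
    - [0,0,0]
  delta_rot:
    - [0,0,0]
    - [0,0,0]
    - [0,0,0]
    - [0,0,0]
    - [0,0,0]

```text
time: 29.03
tool_pos: [0.4703, -0.1919, 0.1742]
tcp_rot: [0.0, 1.569, -0.001]
wrist_force: [-0.3, -1.3, -0.7]
width: 0.695
```

Call:
carry_out:
  offset:
    - [0,0,0]
    - [0,0,0]
    - [0,0,0]
    - [0,0,0]
    - [0,0,0]
  delta_rot:
    - [0,0,0]
    - [0,0,0]
    - [0,0,0]
    - [0,0,0]
    - [0,0,0]
  fingers: 0.7

```text
time: 29.45
tool_pos: [0.4697, -0.1917, 0.1733]
tcp_rot: [0.001, 1.571, -0.001]
wrist_force: [-0.6, 0.3, -0.4]
width: 0.853
```

Call:
carry_out:
  offset:
    - [-1.5,0,0]
    - [-3,0,0]
    - [-3,0,0]
    - [-3,0,0]
    - [-3,0,0]
  delta_rot:
    - [0,0,0]
    - [0,0,0]
    - [0,0,0]
    - [0,0,0]
    - [0,0,0]

```text
time: 29.87
tool_pos: [0.4694, -0.1915, 0.3095]
tcp_rot: [0.001, 1.571, -0.0]
wrist_force: [0.1, -0.1, 0.6]
width: 0.848
```

Call:
carry_out:
  offset:
    - [0,0,0]
    - [0,0,0]
    - [0,0,0]
    - [0,0,0]
    - [0,0,0]
  delta_rot:
    - [0,0,0]
    - [0,0,0]
    - [0,0,0]
    - [0,0,0]
    - [0,0,0]

```text
time: 30.28
tool_pos: [0.4688, -0.1912, 0.3062]
tcp_rot: [0.002, 1.574, 0.001]
wrist_force: [0.5, 0.2, -0.9]
width: 0.848
```

```bash
python3 tray.py; python3 - <<'E'
from h import *
s=read_state();go()
p,d=read_camera('wrist');C=cam('wrist',s);W=cloud(C,d);H=hsv(p)
red=((H[...,0]<6)|(H[...,0]>174))&(H[...,1]>150)&(H[...,2]>60)&(W[...,1]<-.2)
for b,c,a in blobs(red,30): print('red',c.round(),a,W[b].min(0).round(4),W[b].max(0).round(4)); t=b&(W[...,2]>.205); print(W[t].mean(0) if t.any() else '',t.sum())
E
```

```text
[153. 141.] 4410 (array([ 0.374 , -0.1505]), array([0.2082, 0.0125]), -88.5) [0.1887 0.202  0.2039]
[240.  93.] 3945 (array([ 0.4378, -0.1066]), array([0.0601, 0.0299]), -0.5) [0.192  0.1937 0.195 ]
[365.  93.] 3998 (array([ 0.5244, -0.1065]), array([0.0608, 0.0298]), 0.3) [0.1933 0.1951 0.1965]
[285. 209.] 3058 (array([ 0.4694, -0.1905]), array([0.06, 0.03]), -0.2) [0.1917 0.1939 0.1952]
[269. 318.] 578 (array([ 0.4558, -0.2906]), array([0.026 , 0.0257]), 71.5) [0.1871 0.1879 0.1888]
[350. 321.] 386 (array([ 0.5239, -0.2862]), array([0.0178, 0.0084]), 14.9) [0.1887 0.1999 0.2108]
t 30.33 tcp [ 0.4689 -0.1912  0.3064] theta -0.04 tilt [-0.003   0.0014  0.    ] q [-0.44 -0.1   1.85  0.    1.39 -0.44]
red [315. 318.] 2600 [ 0.443  -0.3032  0.157 ] [ 0.5341 -0.277   0.2201]
[ 0.52447167 -0.28825628  0.21596373] 510
```

View pics/wt.png

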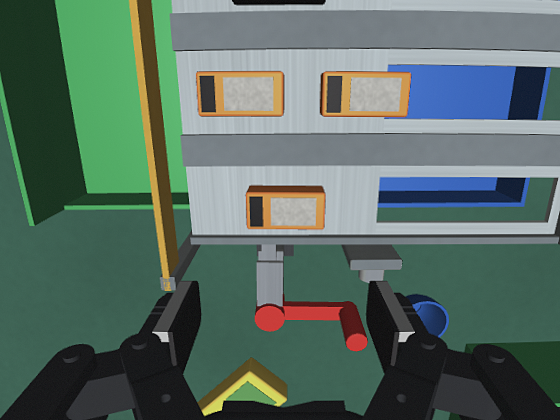

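Both middle-lane modules and the right-lane one sit flat in their lanes. The lever axis cap is at (269,318) and the knob at (356,341). I'm moving over the knob and will check the large module with the top camera.

Call:
carry_out:
  offset:
    - [0,-1.96,1.11]
    - [0,-1.96,1.11]
    - [0,-1.96,1.11]
    - [0,-1.96,1.11]
    - [0,-1.96,1.11]
  delta_rot:
    - [0,0,0]
    - [0,0,0]
    - [0,0,0]
    - [0,0,0]
    - [0,0,0]
  fingers: 0.3

```text
time: 30.8
tool_pos: [0.5253, -0.2904, 0.3073]
tcp_rot: [0.001, 1.572, 0.0]
wrist_force: [-0.2, 0.2, 0.3]
width: 0.65
```

Call:
carry_out:
  offset:
    - [1,0,0]
    - [2,0,0]
    - [0,0,0]
    - [0,0,0]
    - [0,0,0]
  delta_rot:
    - [0,0,0]
    - [0,0,0]
    - [0,0,0]
    - [0,0,0]
    - [0,0,0]

```text
time: 31.22
tool_pos: [0.5249, -0.2892, 0.2782]
tcp_rot: [0.001, 1.571, 0.0]
wrist_force: [-0.2, 0.2, -0.3]
width: 0.65
```

Call:
carry_out:
  offset:
    - [0,0,0]
    - [0,0,0]
    - [0,0,0]
    - [0,0,0]
    - [0,0,0]
  delta_rot:
    - [0,0,0]
    - [0,0,0]
    - [0,0,0]
    - [0,0,0]
    - [0,0,0]

```text
time: 31.63
tool_pos: [0.5253, -0.2897, 0.2788]
tcp_rot: [0.0, 1.57, -0.001]
wrist_force: [-0.0, -0.7, -0.1]
width: 0.647
```

```bash
python3 - <<'E'
from h import *
s=read_state();go((.525,-.2895,.197,0))
p,d=read_camera('wrist');C=cam('wrist',s);W=cloud(C,d);H=hsv(p)
red=((H[...,0]<6)|(H[...,0]>174))&(H[...,1]>150)&(H[...,2]>60)&(d<.5)
t=red&(W[...,2]>.213)
print('knob top',rect(W[t][:,:2]),W[t].mean(0),t.sum())
a=red&(W[...,0]>.475)&(W[...,0]<.505);print('arm z',np.percentile(W[a][:,2],[50,98]),W[a].mean(0))
p,d=read_camera('top');C=cam('top');W=cloud(C,d);Z=W[...,2];cv2.imwrite('pics/top1.png',p[:,:,::-1])
for b,c,a in blobs((Z>.19)&(Z<.212)&(W[...,0]<.72)&(W[...,0]>.3)&(abs(W[...,1]+.1)<.14),50): print(c.round(),a,rect(W[b][:,:2]),np.percentile(Z[b],[5,50,95]).round(4))
E
```

```text
t 31.63 tcp [ 0.5253 -0.2897  0.2788] theta -0.04 tilt [ 0.0007 -0.0004  0.    ] q [-0.55  0.1   1.71 -0.    1.33 -0.54]
(0.525, -0.2895, 0.197, 0) start-axes [ 8.18  0.02 -0.03] end-axes [ 8.18  0.02 -0.03] turn [-0.  0.  0.] rows 3
knob top (array([ 0.5214, -0.2532]), array([0.0944, 0.0169]), -83.8) [ 0.52545254 -0.28819102  0.22310596] 653
arm z [0.17885082 0.18013024] [ 0.49007404 -0.29006727  0.17864168]
[330. 161.] 321 (array([ 0.7044, -0.102 ]), array([0.2371, 0.0101]), 89.8) [0.1913 0.2008 0.2049]
[332. 229.] 261 (array([ 0.5268, -0.105 ]), array([0.0588, 0.0283]), 0.6) [0.1905 0.1932 0.1967]
[298. 252.] 546 (array([ 0.4671, -0.0195]), array([0.0646, 0.0516]), -0.7) [0.1981 0.2026 0.2063]
[366. 252.] 234 (array([ 0.4714, -0.1908]), array([0.0583, 0.0289]), -0.3) [0.1904 0.193  0.1962]
[332. 264.] 216 (array([ 0.4405, -0.105 ]), array([0.0597, 0.0302]), 0.7) [0.1904 0.1926 0.1958]
[327. 290.] 249 (array([ 0.3788, -0.0996]), array([0.2781, 0.0098]), -89.4) [0.1975 0.2012 0.2046]
```

Call:
carry_out:
  offset:
    - [2,0,0]
    - [2.5,0,0]
    - [2.0,0,0]
    - [2.0,0,0]
    - [0,0,0]
  delta_rot:
    - [0,0,0]
    - [0,0,0]
    - [0,0,0]
    - [0,0,0]
    - [0,0,0]

```text
time: 32.15
tool_pos: [0.5223, -0.288, 0.1882]
tcp_rot: [0.004, 1.578, 0.003]
wrist_force: [-1.8, 0.7, -0.7]
width: 0.644
```

Call:
carry_out:
  offset:
    - [0,0,0]
    - [0,0,0]
    - [0,0,0]
    - [0,0,0]
    - [0,0,0]
  delta_rot:
    - [0,0,0]
    - [0,0,0]
    - [0,0,0]
    - [0,0,0]
    - [0,0,0]
  fingers: -1
  newtons: 30

```text
time: 32.57
tool_pos: [0.5262, -0.2904, 0.1955]
tcp_rot: [-0.001, 1.568, -0.002]
wrist_force: [-0.7, -0.5, 4.0]
width: 0.195
```

Call:
carry_out:
  offset:
    - [0,0,0]
    - [0,0,0]
    - [0,0,0]
    - [0,0,0]
    - [0,0,0]
  delta_rot:
    - [0,0,0]
    - [0,0,0]
    - [0,0,0]
    - [0,0,0]
    - [0,0,0]

```text
time: 32.98
tool_pos: [0.5262, -0.2903, 0.1954]
tcp_rot: [-0.001, 1.568, -0.002]
wrist_force: [0.4, -0.1, 6.5]
width: 0.196
```

Call:
carry_out:
  offset:
    - [0,-0.803,-0.046]
    - [0,-0.793,-0.138]
    - [0,-0.772,-0.228]
    - [0,-0.74,-0.315]
    - [0,-0.699,-0.398]
  delta_rot:
    - [0,0,0]
    - [0,0,0]
    - [0,0,0]
    - [0,0,0]
    - [0,0,0]

```text
time: 33.4
tool_pos: [0.5169, -0.3283, 0.1955]
tcp_rot: [-0.0, 1.563, -0.002]
wrist_force: [8.3, 1.0, 3.4]
width: 0.196
```

Call:
carry_out:
  offset:
    - [0,-0.649,-0.476]
    - [0,-0.59,-0.547]
    - [0,-0.523,-0.611]
    - [0,-0.45,-0.667]
    - [0,-0.37,-0.714]
  delta_rot:
    - [0,0,0]
    - [0,0,0]
    - [0,0,0]
    - [0,0,0]
    - [0,0,0]

```text
time: 33.82
tool_pos: [0.4899, -0.3594, 0.1962]
tcp_rot: [-0.009, 1.555, -0.011]
wrist_force: [15.1, -15.7, -5.7]
width: 0.195
```

Call:
carry_out:
  offset:
    - [0,0,0]
    - [0,0,0]
    - [0,0,0]
    - [0,0,0]
    - [0,0,0]
  delta_rot:
    - [0,0,0]
    - [0,0,0]
    - [0,0,0]
    - [0,0,0]
    - [0,0,0]

```text
time: 34.23
tool_pos: [0.4885, -0.3605, 0.1961]
tcp_rot: [-0.01, 1.558, -0.013]
wrist_force: [10.9, -16.5, -4.3]
width: 0.197
```

Call:
carry_out:
  offset:
    - [0,0,0]
    - [0,0,0]
    - [0,0,0]
    - [0,0,0]
    - [0,0,0]
  delta_rot:
    - [0,0,0]
    - [0,0,0]
    - [0,0,0]
    - [0,0,0]
    - [0,0,0]
  fingers: 0.3

```text
time: 34.65
tool_pos: [0.4833, -0.353, 0.1929]
tcp_rot: [0.001, 1.572, 0.0]
wrist_force: [1.5, -0.3, 0.4]
width: 0.651
```

Call:
carry_out:
  offset:
    - [-1,0,0]
    - [-2,0,0]
    - [-3,0,0]
    - [-3,0,0]
    - [-3,0,0]
  delta_rot:
    - [0,0,0]
    - [0,0,0]
    - [0,0,0]
    - [0,0,0]
    - [0,0,0]

```text
time: 35.07
tool_pos: [0.4834, -0.3531, 0.315]
tcp_rot: [0.001, 1.571, -0.0]
wrist_force: [0.6, 0.4, 0.3]
width: 0.648
```

Call:
carry_out:
  offset:
    - [0,0,0]
    - [0,0,0]
    - [0,0,0]
    - [0,0,0]
    - [0,0,0]
  delta_rot:
    - [0,0,0]
    - [0,0,0]
    - [0,0,0]
    - [0,0,0]
    - [0,0,0]

```text
time: 35.48
tool_pos: [0.4829, -0.3529, 0.3114]
tcp_rot: [0.002, 1.573, 0.001]
wrist_force: [-0.2, 0.1, -0.4]
width: 0.65
```

```bash
cat > lever.py <<'E'
from h import *
s=read_state();go()
p,d=read_camera('wrist');cv2.imwrite('pics/wl.png',p[:,:,::-1]);C=cam('wrist',s);W=cloud(C,d);H=hsv(p)
red=((H[...,0]<6)|(H[...,0]>174))&(H[...,1]>150)&(H[...,2]>60)&(d<.5)&(W[...,1]<-.2)
t=red&(W[...,2]>.214);k=W[t].mean(0);print('knob top',k,t.sum())
a=red&(W[...,2]>.184)&(W[...,2]<.19)&(np.hypot(W[...,0]-.456,W[...,1]+.29)<.03);ax=W[a].mean(0);print('axis',ax)
v=k-ax;print('angle',np.arctan2(-v[1],v[0]),np.hypot(*v[:2]))
E
python3 lever.py; python3 - <<'E'
from h import *
go((.49,-.28,.40,0),(.65,.055,.40,0))
E
```

```text
t 35.48 tcp [ 0.4829 -0.3529  0.3114] theta -0.04 tilt [-0.0025  0.002   0.    ] q [-0.67  0.08  1.67 -0.    1.39 -0.67]
knob top [ 0.48743107 -0.34918356  0.22525098] 496
axis [ 0.45565144 -0.29051974  0.18813823]
angle 1.0743288925941052 0.06671872326492906
t 35.53 tcp [ 0.483  -0.353   0.3115] theta -0.04 tilt [-0.0025  0.0019  0.    ] q [-0.67  0.08  1.67 -0.    1.39 -0.67]
(0.49, -0.28, 0.4, 0) start-axes [-8.84  7.31  0.67] end-axes [-8.85  7.3   0.7 ] turn [-0.  -0.1 -0.1] rows 3
(0.65, 0.055, 0.4, 0) start-axes [ 0.  33.5 16. ] end-axes [ 0.  33.5 16. ] turn [0. 0. 0.] rows 10
```

Call:
carry_out:
  offset:
    - [0,2.73,1.104]
    - [0,2.73,1.104]
    - [0,2.73,1.104]
    - [0,2.73,1.104]
    - [0,2.73,1.104]
  delta_rot:
    - [0,0,0]
    - [0,0,0]
    - [0,0,0]
    - [0,0,0]
    - [0,0,0]

```text
time: 35.95
tool_pos: [0.5388, -0.2157, 0.3121]
tcp_rot: [0.002, 1.573, -0.0]
wrist_force: [0.1, 0.1, -0.9]
width: 0.647
```

Call:
carry_out:
  offset:
    - [0,2.73,1.104]
    - [0,2.73,1.104]
    - [0,2.73,1.104]
    - [0,2.73,1.104]
    - [0,2.73,1.104]
  delta_rot:
    - [0,0,0]
    - [0,0,0]
    - [0,0,0]
    - [0,0,0]
    - [0,0,0]

```text
time: 36.37
tool_pos: [0.5942, -0.0791, 0.3121]
tcp_rot: [0.001, 1.573, -0.0]
wrist_force: [0.9, -0.0, -0.8]
width: 0.648
```

Call:
carry_out:
  offset:
    - [0,2.73,1.104]
    - [0,2.73,1.104]
    - [0,2.73,1.104]
    - [0,2.73,1.104]
    - [0,2.73,1.104]
  delta_rot:
    - [0,0,0]
    - [0,0,0]
    - [0,0,0]
    - [0,0,0]
    - [0,0,0]

```text
time: 36.78
tool_pos: [0.6495, 0.0573, 0.3119]
tcp_rot: [0.0, 1.573, -0.001]
wrist_force: [0.4, -0.8, 0.1]
width: 0.648
```

Call:
carry_out:
  offset:
    - [0,0,0]
    - [0,0,0]
    - [0,0,0]
    - [0,0,0]
    - [0,0,0]
  delta_rot:
    - [0,0,0]
    - [0,0,0]
    - [0,0,0]
    - [0,0,0]
    - [0,0,0]

```text
time: 37.2
tool_pos: [0.6492, 0.0546, 0.3131]
tcp_rot: [0.001, 1.571, -0.002]
wrist_force: [0.9, -0.1, 0.1]
width: 0.653
```

```bash
cat > handle.py <<'E'
from h import *
s=read_state();go((.6486,.0564,.15,0))
p,d=read_camera('wrist');cv2.imwrite('pics/whd.png',p[:,:,::-1]);C=cam('wrist',s);W=cloud(C,d);H=hsv(p)
red=((H[...,0]<6)|(H[...,0]>174))&(H[...,1]>150)&(H[...,2]>60)&(d<.6)&(d>0)
for b,c,a in blobs(red,30): print('red',c.round(),a,W[b].mean(0).round(4),W[b].min(0).round(4),W[b].max(0).round(4))
r=(W[...,1]>.03)&(W[...,1]<.08)&(abs(W[...,0]-.648)<.03)&(W[...,2]>.05)&(W[...,2]<.26)
print('rod',rect(W[r][:,:2]),np.percentile(W[r][:,2],[50,98]),r.sum())
E
python3 handle.py
```

```text
t 37.2 tcp [0.6492 0.0546 0.3131] theta -0.12 tilt [-0.0004 -0.0003  0.    ] q [ 0.05  0.18  1.55 -0.    1.41  0.05]
(0.6486, 0.0564, 0.15, 0) start-axes [16.31  0.18 -0.05] end-axes [16.31  0.18 -0.06] turn [-0.1 -0.   0. ] rows 5
red [442.  81.] 1846 [0.8317 0.1539 0.024 ] [7.832e-01 1.390e-01 6.000e-04] [0.8962 0.1692 0.0287]
red [282. 162.] 231 [0.6474 0.088  0.1777] [0.638  0.0843 0.1681] [0.6564 0.0906 0.1828]
rod (array([0.648, 0.055]), array([0.05  , 0.0138]), -89.1) [0.17664855 0.17874544] 975
```

Call:
carry_out:
  offset:
    - [3,1.0,-0.1]
    - [4,0,0]
    - [4,0,0]
    - [3,0,0]
    - [2.3,0,0]
  delta_rot:
    - [0,0,0]
    - [0,0,0]
    - [0,0,0]
    - [0,0,0]
    - [0,0,0]

```text
time: 37.67
tool_pos: [0.6465, 0.0648, 0.1468]
tcp_rot: [0.001, 1.575, -0.002]
wrist_force: [0.7, -0.1, 0.4]
width: 0.652
```

Call:
carry_out:
  offset:
    - [0,0,0]
    - [0,0,0]
    - [0,0,0]
    - [0,0,0]
    - [0,0,0]
  delta_rot:
    - [0,0,0]
    - [0,0,0]
    - [0,0,0]
    - [0,0,0]
    - [0,0,0]
  fingers: -1
  newtons: 60

```text
time: 38.08
tool_pos: [0.6484, 0.0654, 0.1528]
tcp_rot: [0.0, 1.571, -0.001]
wrist_force: [-5.3, -1.1, 0.4]
width: 0.138
```

Call:
carry_out:
  offset:
    - [0,0,0]
    - [0,0,0]
    - [0,0,0]
    - [0,0,0]
    - [0,0,0]
  delta_rot:
    - [0,0,0]
    - [0,0,0]
    - [0,0,0]
    - [0,0,0]
    - [0,0,0]

```text
time: 38.5
tool_pos: [0.6484, 0.0655, 0.1528]
tcp_rot: [0.0, 1.57, -0.001]
wrist_force: [-5.9, -1.2, 1.1]
width: 0.141
```

Call:
carry_out:
  offset:
    - [0.293,0,-0.01]
    - [0.293,0,-0.02]
    - [0.293,0,-0.03]
    - [0.293,0,-0.04]
    - [0.293,0,-0.05]
  delta_rot:
    - [0,0,0]
    - [0,0,0]
    - [0,0,0]
    - [0,0,0]
    - [0,0,0]

```text
time: 38.92
tool_pos: [0.6479, 0.0655, 0.1414]
tcp_rot: [0.0, 1.568, -0.001]
wrist_force: [-7.9, -2.4, 13.7]
width: 0.141
```

Call:
carry_out:
  offset:
    - [0.287,0,-0.055]
    - [0.287,0,-0.06]
    - [0.287,0,-0.067]
    - [0.287,0,-0.075]
    - [0.287,0,-0.08]
  delta_rot:
    - [0,0,0]
    - [0,0,0]
    - [0,0,0]
    - [0,0,0]
    - [0,0,0]

```text
time: 39.33
tool_pos: [0.6458, 0.0654, 0.1277]
tcp_rot: [-0.0, 1.565, -0.001]
wrist_force: [-7.9, -2.5, 14.0]
width: 0.14
```

Call:
carry_out:
  offset:
    - [0.276,0,-0.085]
    - [0.276,0,-0.09]
    - [0.276,0,-0.1]
    - [0.276,0,-0.105]
    - [0.276,0,-0.11]
  delta_rot:
    - [0,0,0]
    - [0,0,0]
    - [0,0,0]
    - [0,0,0]
    - [0,0,0]

```text
time: 39.75
tool_pos: [0.6421, 0.0654, 0.1144]
tcp_rot: [0.0, 1.563, -0.001]
wrist_force: [-5.2, -1.6, 13.0]
width: 0.139
```

Call:
carry_out:
  offset:
    - [0,0,0]
    - [0,0,0]
    - [0,0,0]
    - [0,0,0]
    - [0,0,0]
  delta_rot:
    - [0,0,0]
    - [0,0,0]
    - [0,0,0]
    - [0,0,0]
    - [0,0,0]

```text
time: 40.17
tool_pos: [0.6416, 0.0654, 0.1133]
tcp_rot: [0.0, 1.564, -0.001]
wrist_force: [-5.7, -1.3, 10.4]
width: 0.137
```

Call:
carry_out:
  offset:
    - [0,0,0]
    - [0,0,0]
    - [0,0,0]
    - [0,0,0]
    - [0,0,0]
  delta_rot:
    - [0,0,0]
    - [0,0,0]
    - [0,0,0]
    - [0,0,0]
    - [0,0,0]

```text
time: 40.58
tool_pos: [0.6415, 0.0654, 0.1131]
tcp_rot: [0.0, 1.564, -0.001]
wrist_force: [-3.4, -1.8, 10.2]
width: 0.142
```

```bash
python3 - <<'E'
from h import *
p,_=read_camera('side');q,_=read_camera('top')
cv2.imwrite('pics/t2.png',np.hstack([cv2.resize(p[130:260,190:420],(400,226)),cv2.resize(q[130:300,250:420],(226,226))])[:,:,::-1])
E
```

```text
(no output)
```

View pics/t2.png

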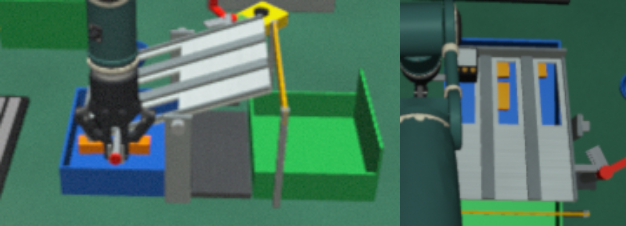

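The tray is tilted and orange shows in the middle and right slots, near the far end. I'm checking their heights with depth.

```bash
cat > or.py <<'E'
from h import *
for n in('top','side'):
    p,d=read_camera(n);C=cam(n);W=cloud(C,d);H=hsv(p)
    o=(abs(H[...,0].astype(int)-14)<6)&(H[...,1]>150)&(H[...,2]>90)&(W[...,0]>.3)&(W[...,0]<.8)&(abs(W[...,1]+.1)<.16)&(d>0)
    for b,c,a in blobs(o,12): print(n,c.round(),a,W[b].mean(0).round(3),W[b][:,2].min().round(3),W[b][:,2].max().round(3))
E
python3 or.py
```

```text
top [329. 202.] 33 [ 0.63  -0.113  0.027] 0.016 0.033
side [242. 214.] 101 [ 0.71  -0.092  0.023] 0.009 0.035
side [270. 214.] 78 [ 0.619 -0.095  0.024] 0.009 0.036
```

```bash
sed -i 's/-14)<6/-14)<8/;s/(H\[...,1\]>150)/(H[...,1]>110)/;s/blobs(o,12)/blobs(o,4)/;s/>90)/>60)/' or.py; python3 or.py; python3 - <<'E'
from h import *
p,d=read_camera('top');C=cam('top');W=cloud(C,d)
cv2.imwrite('pics/t3.png',cv2.resize(p[155:235,290:385],(760,640),interpolation=cv2.INTER_CUBIC)[:600,:,::-1])
print((W[172:215:3,325:345:4,2]*1000).astype(int));print((W[172:215:3,350:368:4,2]*1000).astype(int))
E
```

```text
top [327. 182.] 98 [ 0.689 -0.106  0.028] 0.021 0.037
top [356. 183.] 58 [ 0.689 -0.192  0.028] 0.018 0.034
top [298. 182.] 15 [ 0.653 -0.017  0.167] 0.161 0.177
top [304. 182.] 14 [ 0.651 -0.033  0.169] 0.165 0.173
top [327. 202.] 166 [ 0.63  -0.108  0.028] 0.015 0.037
side [242. 213.] 109 [ 0.71  -0.09   0.025] 0.008 0.114
side [270. 213.] 81 [ 0.619 -0.092  0.027] 0.007 0.132
[[116 118 119 121 121]
 [119 119 117 116 125]
 [ 24  25   5 126 135]
 [ 28  29   9 126 128]
 [ 34  35   5 132 138]
 [ 24  31  -1 130 140]
 [  2   5  10 132 130]
 [ 27  28   3 138 138]
 [ 25  27   5   9 139]
 [ 29  25   3   6 142]
 [ 30  29   1   5 147]
 [ 30  28   5   9 148]
 [ 29  24   2   1 153]
 [ 20  30   5   3 155]
 [  4   5   7   0 157]]
[[117 118 124 123 121]
 [118 120 119 118 121]
 [119  29  28   3   9]
 [129  26  25   4  12]
 [138  26  24   0   6]
 [140  25  24   9  10]
 [142   2   8   2  10]
 [145 140   5   4   5]
 [147 142   6   0   8]
 [151 146  -1   4   5]
 [155 148   6   7   6]
 [157 151   2   1   3]
 [162 154   6   1   7]
 [163 158   4   4   3]
 [171 160   5   5  10]]
```

View pics/t3.png

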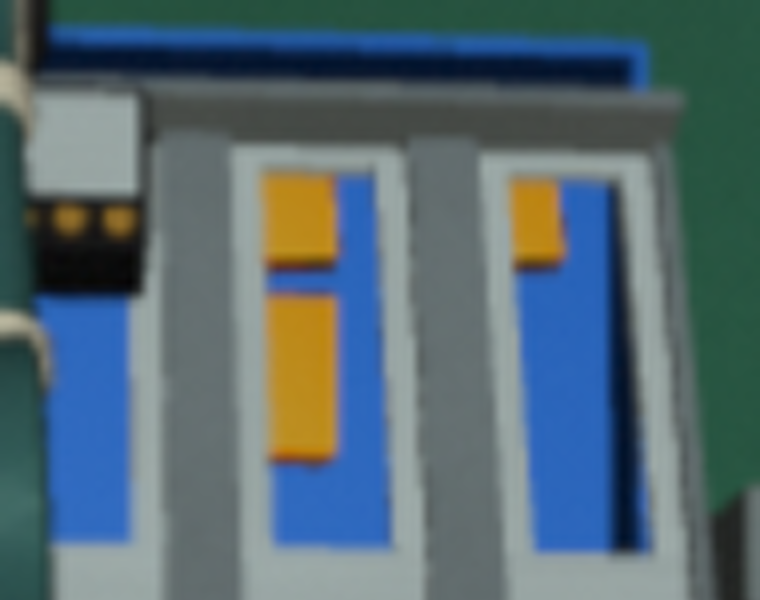

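All three small modules are in the bin (tops at z≈0.028) and the large one rests at the end wall on the tray. Now I tip it the other way.

Call:
carry_out:
  offset:
    - [-0.363,0,0.16]
    - [-0.363,0,0.145]
    - [-0.363,0,0.13]
    - [-0.363,0,0.117]
    - [-0.363,0,0.103]
  delta_rot:
    - [0,0,0]
    - [0,0,0]
    - [0,0,0]
    - [0,0,0]
    - [0,0,0]

```text
time: 41.35
tool_pos: [0.6446, 0.0655, 0.1243]
tcp_rot: [0.0, 1.573, -0.001]
wrist_force: [1.2, -2.8, -12.9]
width: 0.141
```

Call:
carry_out:
  offset:
    - [-0.381,0,0.09]
    - [-0.381,0,0.076]
    - [-0.381,0,0.063]
    - [-0.381,0,0.05]
    - [-0.381,0,0.036]
  delta_rot:
    - [0,0,0]
    - [0,0,0]
    - [0,0,0]
    - [0,0,0]
    - [0,0,0]

```text
time: 41.77
tool_pos: [0.648, 0.0655, 0.1448]
tcp_rot: [0.0, 1.572, -0.001]
wrist_force: [0.4, -3.6, -12.5]
width: 0.141
```

Call:
carry_out:
  offset:
    - [-0.386,0,0.02]
    - [-0.386,0,0.006]
    - [-0.386,0,-0.008]
    - [-0.386,0,-0.022]
    - [-0.386,0,-0.036]
  delta_rot:
    - [0,0,0]
    - [0,0,0]
    - [0,0,0]
    - [0,0,0]
    - [0,0,0]

```text
time: 42.18
tool_pos: [0.6478, 0.0655, 0.1643]
tcp_rot: [0.0, 1.571, -0.001]
wrist_force: [-0.2, -4.9, -14.5]
width: 0.139
```

Call:
carry_out:
  offset:
    - [-0.378,0,-0.05]
    - [-0.378,0,-0.065]
    - [-0.378,0,-0.079]
    - [-0.378,0,-0.093]
    - [-0.378,0,-0.107]
  delta_rot:
    - [0,0,0]
    - [0,0,0]
    - [0,0,0]
    - [0,0,0]
    - [0,0,0]

```text
time: 42.6
tool_pos: [0.6444, 0.0655, 0.1834]
tcp_rot: [0.0, 1.57, -0.001]
wrist_force: [1.4, -5.3, -12.6]
width: 0.141
```

Call:
carry_out:
  offset:
    - [-0.357,0,-0.12]
    - [-0.357,0,-0.133]
    - [-0.357,0,-0.146]
    - [-0.357,0,-0.16]
    - [-0.357,0,-0.172]
  delta_rot:
    - [0,0,0]
    - [0,0,0]
    - [0,0,0]
    - [0,0,0]
    - [0,0,0]

```text
time: 43.02
tool_pos: [0.6379, 0.0655, 0.2019]
tcp_rot: [0.0, 1.568, -0.001]
wrist_force: [1.8, -5.4, -11.8]
width: 0.137
```

Call:
carry_out:
  offset:
    - [0,0,0]
    - [0,0,0]
    - [0,0,0]
    - [0,0,0]
    - [0,0,0]
  delta_rot:
    - [0,0,0]
    - [0,0,0]
    - [0,0,0]
    - [0,0,0]
    - [0,0,0]

```text
time: 43.43
tool_pos: [0.6375, 0.0654, 0.2028]
tcp_rot: [0.0, 1.568, -0.001]
wrist_force: [-1.5, -5.3, -6.9]
width: 0.138
```

Call:
carry_out:
  offset:
    - [0,0,0]
    - [0,0,0]
    - [0,0,0]
    - [0,0,0]
    - [0,0,0]
  delta_rot:
    - [0,0,0]
    - [0,0,0]
    - [0,0,0]
    - [0,0,0]
    - [0,0,0]

```text
time: 43.85
tool_pos: [0.6375, 0.0654, 0.2028]
tcp_rot: [0.0, 1.569, -0.001]
wrist_force: [-2.5, -5.4, -8.0]
width: 0.134
```

```bash
python3 - <<'E'
from h import *
go()
p,_=read_camera('side');q,_=read_camera('top')
cv2.imwrite('pics/t4.png',np.hstack([cv2.resize(p[130:260,190:420],(400,226)),cv2.resize(q[130:360,250:420],(226,306))[80:]])[:,:,::-1])
E
```

```text
t 43.85 tcp [0.6375 0.0654 0.2028] theta -0.04 tilt [ 0.0023 -0.0007  0.    ] q [ 0.06  0.22  1.71 -0.    1.21  0.06]
```

View pics/t4.png

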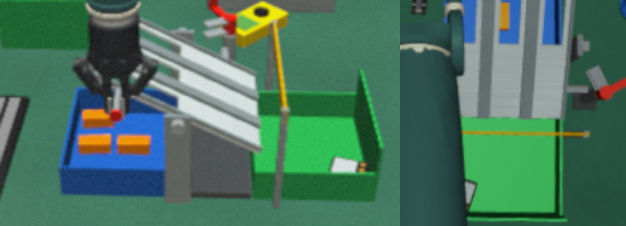

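The large module is in the green crate (344,165 in the side crop) and the three small ones are in the bin. Now I bring the tray back to level.

Call:
carry_out:
  offset:
    - [0.357,0,0.172]
    - [0.357,0,0.16]
    - [0.357,0,0.146]
    - [0.357,0,0.133]
    - [0.357,0,0.12]
  delta_rot:
    - [0,0,0]
    - [0,0,0]
    - [0,0,0]
    - [0,0,0]
    - [0,0,0]

```text
time: 44.37
tool_pos: [0.6432, 0.0655, 0.1878]
tcp_rot: [-0.0, 1.571, -0.001]
wrist_force: [-13.0, -6.1, 7.0]
width: 0.141
```

Call:
carry_out:
  offset:
    - [0.378,0,0.107]
    - [0.378,0,0.093]
    - [0.378,0,0.079]
    - [0.378,0,0.065]
    - [0.378,0,0.05]
  delta_rot:
    - [0,0,0]
    - [0,0,0]
    - [0,0,0]
    - [0,0,0]
    - [0,0,0]

```text
time: 44.78
tool_pos: [0.6474, 0.0655, 0.1694]
tcp_rot: [0.0, 1.571, -0.001]
wrist_force: [-13.6, -6.0, 7.3]
width: 0.137
```

Call:
carry_out:
  offset:
    - [0.32,0,0.03]
    - [0.32,0,0.02]
    - [0.32,0,0.01]
    - [0.32,0,0]
    - [0.3,0,0]
  delta_rot:
    - [0,0,0]
    - [0,0,0]
    - [0,0,0]
    - [0,0,0]
    - [0,0,0]

```text
time: 45.2
tool_pos: [0.6485, 0.0655, 0.154]
tcp_rot: [0.0, 1.57, -0.001]
wrist_force: [-12.5, -6.3, 10.5]
width: 0.139
```

Call:
carry_out:
  offset:
    - [0,0,0]
    - [0,0,0]
    - [0,0,0]
    - [0,0,0]
    - [0,0,0]
  delta_rot:
    - [0,0,0]
    - [0,0,0]
    - [0,0,0]
    - [0,0,0]
    - [0,0,0]

```text
time: 45.62
tool_pos: [0.6485, 0.0655, 0.1532]
tcp_rot: [0.0, 1.57, -0.001]
wrist_force: [-10.6, -5.7, 6.1]
width: 0.138
```

Call:
carry_out:
  offset:
    - [0,0,0]
    - [0,0,0]
    - [0,0,0]
    - [0,0,0]
    - [0,0,0]
  delta_rot:
    - [0,0,0]
    - [0,0,0]
    - [0,0,0]
    - [0,0,0]
    - [0,0,0]
  fingers: 0.3
  newtons: 30

```text
time: 46.03
tool_pos: [0.6499, 0.0665, 0.1496]
tcp_rot: [0.001, 1.568, 0.0]
wrist_force: [0.1, 0.1, -0.2]
width: 0.651
```

Call:
carry_out:
  offset:
    - [-2,0,0]
    - [-3,0,0]
    - [-4,0,0]
    - [-4,0,0]
    - [-3,0,0]
  delta_rot:
    - [0,0,0]
    - [0,0,0]
    - [0,0,0]
    - [0,0,0]
    - [0,0,0]

```text
time: 46.45
tool_pos: [0.6497, 0.0662, 0.3122]
tcp_rot: [0.001, 1.567, 0.0]
wrist_force: [-0.2, -0.1, 0.8]
width: 0.647
```

Call:
carry_out:
  offset:
    - [0,-2.76,-1.07]
    - [0,-2.76,-1.07]
    - [0,-2.76,-1.07]
    - [0,-2.76,-1.07]
    - [0,-2.76,-1.07]
  delta_rot:
    - [0,0,0]
    - [0,0,0]
    - [0,0,0]
    - [0,0,0]
    - [0,0,0]

```text
time: 46.87
tool_pos: [0.5949, -0.0729, 0.3086]
tcp_rot: [0.0, 1.57, 0.0]
wrist_force: [-0.5, -0.2, 0.3]
width: 0.65
```

Call:
carry_out:
  offset:
    - [0,-2.76,-1.07]
    - [0,-2.76,-1.07]
    - [0,-2.76,-1.07]
    - [0,-2.76,-1.07]
    - [0,-2.76,-1.07]
  delta_rot:
    - [0,0,0]
    - [0,0,0]
    - [0,0,0]
    - [0,0,0]
    - [0,0,0]

```text
time: 47.28
tool_pos: [0.5412, -0.2112, 0.3085]
tcp_rot: [0.0, 1.57, -0.0]
wrist_force: [0.8, -0.3, -0.2]
width: 0.652
```

Call:
carry_out:
  offset:
    - [0,-2.76,-1.07]
    - [0,-2.76,-1.07]
    - [0,-2.76,-1.07]
    - [0,-2.76,-1.07]
    - [0,-2.76,-1.07]
  delta_rot:
    - [0,0,0]
    - [0,0,0]
    - [0,0,0]
    - [0,0,0]
    - [0,0,0]

```text
time: 47.7
tool_pos: [0.4876, -0.3493, 0.3085]
tcp_rot: [0.0, 1.57, -0.001]
wrist_force: [0.5, -0.3, -0.0]
width: 0.651
```

Call:
carry_out:
  offset:
    - [0,0,0]
    - [0,0,0]
    - [0,0,0]
    - [0,0,0]
    - [0,0,0]
  delta_rot:
    - [0,0,0]
    - [0,0,0]
    - [0,0,0]
    - [0,0,0]
    - [0,0,0]

```text
time: 48.12
tool_pos: [0.4885, -0.3469, 0.3083]
tcp_rot: [-0.0, 1.57, 0.001]
wrist_force: [0.5, 0.7, 0.1]
width: 0.651
```

```bash
python3 lever.py; python3 - <<'E'
from h import *
p,d=read_camera('top');C=cam('top');W=cloud(C,d);Z=W[...,2];cv2.imwrite('pics/top5.png',p[:,:,::-1])
m=(W[...,0]>.39)&(W[...,0]<.55)&(W[...,1]>-.04)&(W[...,1]<-.0)&(Z>.1)
w=(W[...,0]>.69)&(W[...,0]<.71)&(abs(W[...,1]+.1)<.1)&(Z>.1);print('wall z',np.percentile(Z[w],[50,90]))
k=np.polyfit(W[m][:,0],W[m][:,2],1);print('tilt',-np.arctan(k[0]),m.sum())
E
```

```text
t 48.12 tcp [ 0.4885 -0.3469  0.3083] theta 0.05 tilt [0.0003 0.0002 0.    ] q [-0.66  0.08  1.67  0.    1.38 -0.66]
knob top [ 0.48762485 -0.34934196  0.22416168] 500
axis [ 0.45568883 -0.29046695  0.18819369]
angle 1.0737777132080455 0.06697892328693549
wall z [0.18215277 0.20315779]
tilt -0.0190641037744947 958
```

Call:
carry_out:
  offset:
    - [2,-0.5,0]
    - [3,0,0]
    - [3,0,0]
    - [2.4,0,0]
    - [1,0,0]
  delta_rot:
    - [0,0,0]
    - [0,0,0]
    - [0,0,0]
    - [0,0,0]
    - [0,0,0]

```text
time: 48.63
tool_pos: [0.4862, -0.3508, 0.1898]
tcp_rot: [0.003, 1.576, 0.003]
wrist_force: [-0.1, 0.2, -0.1]
width: 0.647
```

Call:
carry_out:
  offset:
    - [0,0,0]
    - [0,0,0]
    - [0,0,0]
    - [0,0,0]
    - [0,0,0]
  delta_rot:
    - [0,0,0]
    - [0,0,0]
    - [0,0,0]
    - [0,0,0]
    - [0,0,0]
  fingers: -1
  newtons: 30

```text
time: 49.05
tool_pos: [0.4891, -0.3537, 0.1966]
tcp_rot: [-0.001, 1.568, -0.002]
wrist_force: [1.0, 0.8, 3.1]
width: 0.195
```

Call:
carry_out:
  offset:
    - [0,0,0]
    - [0,0,0]
    - [0,0,0]
    - [0,0,0]
    - [0,0,0]
  delta_rot:
    - [0,0,0]
    - [0,0,0]
    - [0,0,0]
    - [0,0,0]
    - [0,0,0]

```text
time: 49.47
tool_pos: [0.4891, -0.3537, 0.1964]
tcp_rot: [-0.001, 1.568, -0.002]
wrist_force: [0.2, 1.9, 6.2]
width: 0.195
```

Call:
carry_out:
  offset:
    - [0,0.439,0.715]
    - [0,0.522,0.658]
    - [0,0.597,0.59]
    - [0,0.663,0.515]
    - [0,0.72,0.432]
  delta_rot:
    - [0,0,0]
    - [0,0,0]
    - [0,0,0]
    - [0,0,0]
    - [0,0,0]

```text
time: 49.88
tool_pos: [0.5164, -0.325, 0.1962]
tcp_rot: [-0.002, 1.572, -0.003]
wrist_force: [-6.3, -2.8, 7.1]
width: 0.195
```

Call:
carry_out:
  offset:
    - [0,0.767,0.342]
    - [0,0.802,0.248]
    - [0,0.826,0.15]
    - [0,0.838,0.05]
    - [0,0.1,0]
  delta_rot:
    - [0,0,0]
    - [0,0,0]
    - [0,0,0]
    - [0,0,0]
    - [0,0,0]

```text
time: 50.3
tool_pos: [0.5259, -0.2914, 0.1963]
tcp_rot: [-0.004, 1.568, -0.003]
wrist_force: [0.4, -3.9, 4.1]
width: 0.197
```

Call:
carry_out:
  offset:
    - [0,0,0]
    - [0,0,0]
    - [0,0,0]
    - [0,0,0]
    - [0,0,0]
  delta_rot:
    - [0,0,0]
    - [0,0,0]
    - [0,0,0]
    - [0,0,0]
    - [0,0,0]

```text
time: 50.72
tool_pos: [0.5259, -0.2917, 0.1962]
tcp_rot: [-0.002, 1.568, -0.003]
wrist_force: [-1.0, -1.6, 6.3]
width: 0.194
```

Call:
carry_out:
  offset:
    - [0,0.15,0]
    - [0,0,0]
    - [0,0,0]
    - [0,0,0]
    - [0,0,0]
  delta_rot:
    - [0,0,0]
    - [0,0,0]
    - [0,0,0]
    - [0,0,0]
    - [0,0,0]

```text
time: 51.13
tool_pos: [0.526, -0.2902, 0.1963]
tcp_rot: [-0.002, 1.568, -0.003]
wrist_force: [-1.2, -1.3, 5.8]
width: 0.193
```

Call:
carry_out:
  offset:
    - [0,0,0]
    - [0,0,0]
    - [0,0,0]
    - [0,0,0]
    - [0,0,0]
  delta_rot:
    - [0,0,0]
    - [0,0,0]
    - [0,0,0]
    - [0,0,0]
    - [0,0,0]
  fingers: 0.3

```text
time: 51.55
tool_pos: [0.5247, -0.2886, 0.1936]
tcp_rot: [0.001, 1.572, -0.0]
wrist_force: [-1.1, -0.2, 0.0]
width: 0.65
```

Call:
carry_out:
  offset:
    - [-1,0,0]
    - [-2,0,0]
    - [-3,0,0]
    - [-3,0,0]
    - [-3,0,0]
  delta_rot:
    - [0,0,0]
    - [0,0,0]
    - [0,0,0]
    - [0,0,0]
    - [0,0,0]

```text
time: 51.97
tool_pos: [0.5247, -0.2886, 0.3158]
tcp_rot: [0.001, 1.571, -0.0]
wrist_force: [0.5, -0.2, -0.7]
width: 0.648
```

Call:
carry_out:
  offset:
    - [-2,0,0]
    - [-2,0,0]
    - [0,0,0]
    - [0,0,0]
    - [0,0,0]
  delta_rot:
    - [0,0,0]
    - [0,0,0]
    - [0,0,0]
    - [0,0,0]
    - [0,0,0]

```text
time: 52.38
tool_pos: [0.5246, -0.2886, 0.3534]
tcp_rot: [0.001, 1.572, -0.0]
wrist_force: [1.1, -0.5, 0.4]
width: 0.65
```

```bash
python3 lever.py; python3 or.py; python3 - <<'E'
from h import *
p,d=read_camera('side');cv2.imwrite('pics/side9.png',p[120:360,160:440][:,:,::-1])
q,d=read_camera('top');C=cam('top');W=cloud(C,d);Z=W[...,2];cv2.imwrite('pics/top9.png',q[:,:,::-1])
m=(W[...,0]>.39)&(W[...,0]<.69)&(abs(W[...,1]+.062)<.007)&(Z>.1);k=np.polyfit(W[m][:,0],W[m][:,2],1);print('tilt',-np.arctan(k[0]),m.sum())
for b,c,a in blobs((Z>.02)&(Z<.06)&(W[...,0]<.38)&(W[...,0]>.2)&(W[...,1]>-.215)&(W[...,1]<.01),40): print('crate',c.round(),a,rect(W[b][:,:2]),Z[b].max())
cv2.imwrite('pics/fin.png',np.hstack([cv2.resize(p[120:360,160:440],(400,343)),cv2.resize(q[130:360,110:440],(400,343))])[:,:,::-1])
E
```

```text
t 52.38 tcp [ 0.5246 -0.2886  0.3534] theta -0.04 tilt [-0.001   0.0006  0.    ] q [-0.54  0.07  1.61 -0.    1.47 -0.54]
knob top [ 0.52498064 -0.29197818  0.22946568] 367
axis [ 0.45583104 -0.2899062   0.18786745]
angle 0.0299547821896174 0.06918063517939677
top [328. 178.] 130 [ 0.701 -0.108  0.029] 0.02 0.036
top [358. 179.] 45 [ 0.699 -0.196  0.028] 0.02 0.034
top [328. 202.] 156 [ 0.629 -0.108  0.028] 0.012 0.035
side [245. 199.] 97 [ 0.71  -0.173  0.024] 0.008 0.035
side [243. 213.] 156 [ 0.706 -0.095  0.024] 0.008 0.036
side [266. 212.] 175 [ 0.632 -0.099  0.026] 0.001 0.035
tilt -0.01712612944054206 632
crate [296. 337.] 510 (array([ 0.2482, -0.0327]), array([0.084 , 0.0775]), -89.8) 0.05960242191466758
crate [341. 350.] 63 (array([ 0.2126, -0.1435]), array([0.1265, 0.0032]), -89.2) 0.05989740216658879
```

View pics/fin.png

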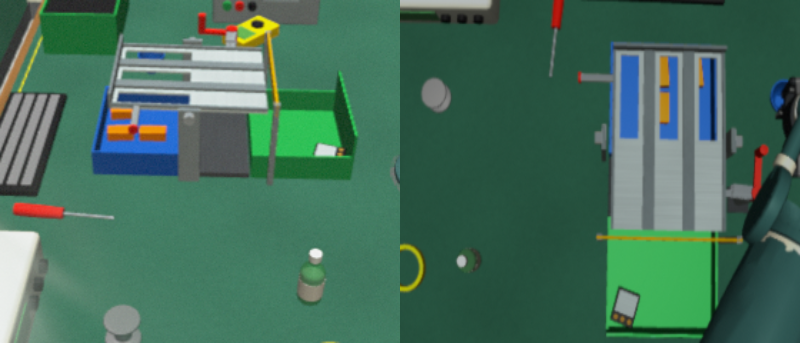

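```bash
python3 -c "
from workcell import *
print(finish_job())"
```

```text
the job is handed in; nothing more can be done
None
```

I graded the four modules that were present (three small, one large) and handed the job in at about 52 s of the 210 s allowed. `finish_job()` gives no verdict, so this rests on my own last checks.

- **Loading:** I laid the large module in the left lane, two small ones in the middle lane and one in the right lane. The top camera confirmed all four on the plain half before I opened the lever to about 1.1 rad. That is short of the 1.2 rad full opening but above the 0.8 rad judged.
- **Slotted end down (about 0.4 rad):** all three small modules dropped into the blue bin, with their tops at z ≈ 0.028 m. The large one stayed on the tray against the end wall.
- **Near end down (about 0.47 rad):** the large module slid off into the green crate.
- **Last checks:** the cameras show the tray tilted about -0.017 rad, the lever at about 0.03 rad, three small modules in the bin and the large one in the crate. The gripper is open and clear of everything.
- **Bystanders:** the bottle, spool and screwdriver look undisturbed in the last picture. The bowl is partly behind the arm there, but the arm never went near it.

One reading disagreed: the final tilt measured from depth was -0.017 rad, while the handle height put the tray within 0.005 rad of level. Both are well inside the 0.08 rad limit.

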